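# Rock the tight stopper out of a centrifuge tube

## Robot

A 6-joint arm with a two-finger parallel gripper is mounted at the origin on the work surface. World frame = base frame: x ahead of the robot, y to its left, z up, the work surface at z = 0. Lengths are in m, angles in rad, forces in N, time in s.
With the tool pointing down it reaches from about 0.35 to 0.775 m from the base axis. Payload 7.3 kg.
Tool frame: the origin (TCP) lies at the very end of the fingers, on their centre line; the grasp point (between the pads) lies 19 mm behind it (robot.tcp_to_grasp is the distance from the TCP to the grasp point, in m); x points along the fingers, y is the direction in which the jaws open and shut, and the axes are right-handed (so a half turn about x gives the same grasp; the last joint's range is limited). The gripper opens to 92 mm and grips with 3 to 60 N. Pads are 19 mm wide; open, the fingers measure 130 mm over their backs; the gripper's body (75 mm by 190 mm) begins 47 mm behind the grasp point.
Start: joints at [-1.483, 0.342, 1.524, -0, 1.275, -0.146], TCP at [0.122, -0.511, 0.227] pointing down, gripper open.
Joint ranges: [-2.53, 2.53], [-0.77, 2.02], [0.04, 2.7], [-1, 4.14], [0.28, 2.66], [-3.11, 3.11]. Speed limits (rad/s): [2.57, 2.57, 3.14, 3.14, 3.14, 3.14].

## Interface

Orientations are given as [roll, pitch, yaw] about the fixed x, y, z axes, in that order (R = Rz(yaw) Ry(pitch) Rx(roll)).
In Python, from cell import robot gives the robot as it stands.
- The arm moves only by the tool move_arm, never from a script. Its argument "increments" is a list of rows, each a list of 4 numbers: the shift along the tool's x, y, z normalised to -1 to 1, where 1 is 40 cm, then the turn about the tool's x normalised to -1 to 1, where 1 is 60 degrees. In form: [[dx, dy, dz, twist], ...]. A call has 1 to 5 rows; each row is the pose to reach, as a shift and turn from the pose commanded when the call began, along the tool's axes at that moment; what a row does not reach only later rows make up. A row lasts 1/8 s, in which the tool goes at most 62.5 mm and 10.7 degrees, less where a joint would pass 70% of its speed; a pose out of reach is approached as far as the arm can. A call with a number of a shift or a turn outside -1 to 1 is refused whole. A call with a gripper value outside its range is refused whole. "gripper" is the closure, from 0 (fully open) to 1 (shut), set as the call begins (left out, the last holds). The fingers move at their own pace and stop on an object; "squeeze" is the grip in N (left out, the last holds). Time passes only in rows, so rows that repeat a pose let the fingers close. It gives the time, the measured TCP pose, the force and the opening at its end, in the units of the state.
- robot.observe(): the state, without advancing time (a new reading comes with each control period).
- robot.read_camera(name): name is "side" or "top" or "wrist"; returns the picture (480x640x3 uint8, red, green, blue); there is no depth.
- robot.camera_params(name): a dict with "fx", "fy", "cx", "cy" (pixels), "R" (3x3) and "t" (3): a world point X has camera coordinates R X + t; the wrist camera has in their place "tool_from_camera" (4x4, takes a point from camera to tool coordinates, whose origin is the TCP and whose axes are the tool frame's). Camera axes: x right, y down, z forward; pixel columns grow to the right and rows downward; lengths in m; the calibration is good to about 2 mm. The wrist camera is an equidistant fisheye: a pixel r from the principal point sees the ray r / f radians off the axis. A picture is of the moment at which its call begins: read the wrist's pose just before it. camera_params takes no time and is no camera call.
- robot.hand_in(): hands the job in, once; it reports no verdict.
The state is a dict: "time": time; "qpos": joint angles; "qvel": joint speeds; "joint_efforts": joint torques, N m; "tool_pos": TCP position; "tool_rot": TCP orientation; "contact_force": force on the tool from outside, world axes, zero at the start; "torque": the same for the moment, N m; "opening": finger opening in m.
Only numpy, scipy, OpenCV 4.12 (cv2) and the standard library are available. Lean on these libraries where they do the work, as an engineer would, in place of code of your own. Each camera call takes 0.05 s, during which the arm holds its last target.

## Task

Open the stoppered tube in the centrifuge rotor: rock its tight stopper side to side while easing it straight out along the leaning tube, so that the tube itself stays down in its pocket. Then stand the stopper upright on its plug end in the round steel dish, set down gently, and leave the other things on the bench where they are.

Things in the scene. Friction and masses are not known exactly. Their poses are not given: they have to be found in the camera images.
- stopper: The stopper, 88 mm long, 60 g. Origin: centre of the plug's flat foot; z runs up to the top of the grip. Plug: dark rubber, straight, oblong, 24 mm (x) by 28 mm (y), z = 0 to 38 mm. Grip: white ribbed block, 26 mm (x) by 34 mm (y), z = 38 to 88 mm. It starts with its axes along those of mouth, the plug 32 mm deep, the grip's underside 6 mm above the collar.
- mouth (a point): Centre of the tube's mouth, at the collar's top. z points out along the tube, 30 degrees from vertical, leaning to the rotor's middle; y is level: the direction of rocking (turning about x). Clear tube, 53 mm across; grey collar, 56 mm (y) by 49 mm (x), standing some 50 mm out of the rotor. Opening 28 mm in x (the plug cannot twist or lean that way), 42 mm in y.
- lips (a point): Point on the tube's axis 6 mm below the mouth, midway between two springy rubber lips that pinch the plug's sides at y = +14 and -14 mm, about 16 N each, yielding up to 5 mm. Rock about this point, up to 9 degrees to each side, and pull only while turning, at most 2.5 mm per swing of 18 degrees: then the lips slip. They let go once the plug has come out 26 mm. Axes as mouth.
- tube (a joint): How far the tube is drawn up its pocket along its axis, in m: 0 fully home, 0.015 at most. A spring clip holds it down: it starts to lift at a net pull of about 8 to 10 N, rises 1.2 mm for each further newton and goes back when the pull ends. A straight pull on the stopper lifts the tube instead of opening it. Mouth and lips move with it.
- rotor: Grey rotor on its round stand, fixed, 264 mm across. Origin under its centre at the bench; z up; x points level from its centre to the stoppered tube, whose mouth is 62 mm from the axis and 139 mm up. Highest part of the rotor: a steel spindle at the centre, 136 mm up. Two empty pockets flank the stoppered tube; three other tubes have low white screw caps, no higher than 125 mm.
- dish: Round, shallow steel dish, 124 mm across the rim, 24 mm high, inner floor 4 mm thick and 110 mm across. Origin at the centre of its underside, z up. It stands to one side of the rotor.
- bin: Square white plastic bin, 110 x 110 x 45 mm, on the other side of the rotor; origin at the centre of its underside. A bystander.
- bottle: Amber bottle, 60 mm across, 120 mm high; origin under its centre. A bystander.
- jar: Clear jar with a lid, 68 mm across, 75 mm high; origin under its centre. A bystander.
- beaker: Glass beaker, 72 mm across, 90 mm high; origin under its centre. A bystander.
- tipbox: Box of pipette tips, 85 x 125 x 62 mm; origin under its centre. A bystander.
- pipette: Pipette lying on the bench, about 290 mm long along its x, 26 mm wide, 24 mm high; origin at the bench below its middle. A bystander.
- cap: Loose white screw cap, 46 mm across, 20 mm high; origin under its centre. A bystander.
There are look-alikes about, which are no part of the job. What is shaped like the stopper but orange or red is not meant. Several things have the shape of the dish; the one meant has the colours described above.

How it is judged:
By the outcome, as a careful person would: the job done as asked, in the order asked, and still so for the second after the job is handed in, with the robot touching nothing.
It also fails if it takes over 61 s, if anything falls off the work surface, if the arm or the gripper's body presses on something with over 40 N, if the wrist force passes 120 N, or if a joint passes its speed limit or range.

## Working session

There is one attempt and no reset: what is moved stays moved. The work goes in short steps, Python scripts to look and compute and a tool call to move; the robot and the scene stay as the last step left them, time stands still between calls to the robot, and variables do not carry over. Pictures are saved under pics/ and viewed, and the job is handed in when it is done.

Besides the shell and the picture viewer there is one more tool, called in YAML: its name, and indented under it one key for each argument. move_arm: Moves the arm, as the interface text tells. Its arguments: {"type":"object","properties":{"increments":{"type":"array","items":{"type":"array","items":{"type":"number"}}},"gripper":{"type":"number"},"squeeze":{"type":"number"}},"required":["increments"]}

```bash
mkdir -p pics; ls; python3 - <<'E'
from cell import robot
import cv2,numpy as np
np.set_printoptions(precision=4,suppress=True)
print(robot.observe()); print(robot.tcp_to_grasp)
for n in ["side","top","wrist"]:
    p=robot.camera_params(n);print(n,p)
    cv2.imwrite(f"pics/{n}0.png",robot.read_camera(n)[:,:,::-1])
E
```

```text
pics
{'time': 0.0, 'qpos': array([-1.483 ,  0.3427,  1.525 , -0.    ,  1.2754, -0.146 ]), 'qvel': array([ 0.0008, -0.0006,  0.0002,  0.0003,  0.0008, -0.001 ]), 'joint_efforts': array([ -0.0017, -43.1242, -24.4223,   0.0715,   0.0557,  -0.0001]), 'tool_pos': array([ 0.1216, -0.5103,  0.226 ]), 'tool_rot': array([-1.6925,  1.5693,  1.6829]), 'contact_force': array([ 0.7983,  0.3602, -0.2718]), 'torque': array([ 0.0145, -0.0211,  0.0657]), 'opening': 0.09191412459687029}
0.0188
side {'fx': 563.1229839219624, 'fy': 563.1229839219624, 'cx': 315.9671010881688, 'cy': 249.55338740182336, 'R': array([[-0.9105, -0.4132,  0.0173],
       [-0.2931,  0.6152, -0.7319],
       [ 0.2918, -0.6714, -0.6812]]), 't': array([0.4539, 0.2076, 1.5244])}
top {'fx': 444.62631043942355, 'fy': 444.62631043942355, 'cx': 327.43816275483204, 'cy': 235.09083696568396, 'R': array([[ 0.0047, -1.    , -0.0037],
       [-0.9934, -0.0043, -0.115 ],
       [ 0.115 ,  0.0042, -0.9934]]), 't': array([0.0208, 0.504 , 1.0799])}
wrist {'fx': 371.64829954431775, 'fy': 371.64829954431775, 'cx': 311.9250388385094, 'cy': 242.17115700048973, 'tool_from_camera': array([[ 0.0003, -0.31  ,  0.9507, -0.1574],
       [ 1.    ,  0.0003, -0.0002,  0.0003],
       [-0.0002,  0.9507,  0.31  , -0.0845],
       [ 0.    ,  0.    ,  0.    ,  1.    ]])}
```

View pics/side0.png

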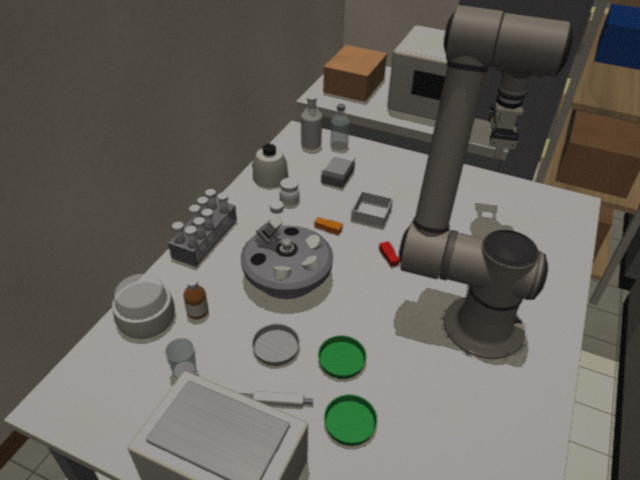

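View pics/top0.png

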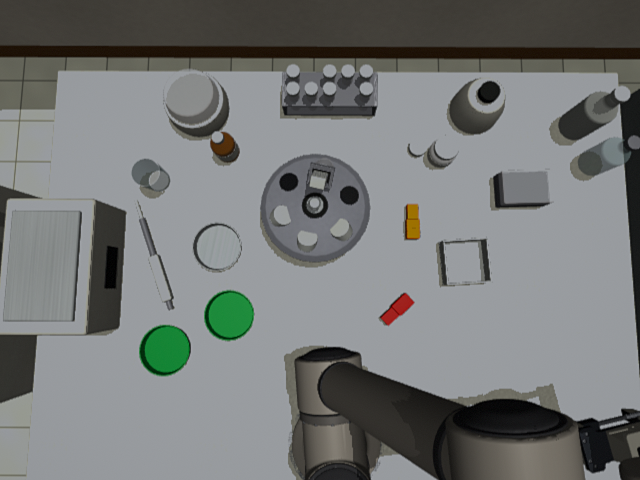

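View pics/wrist0.png

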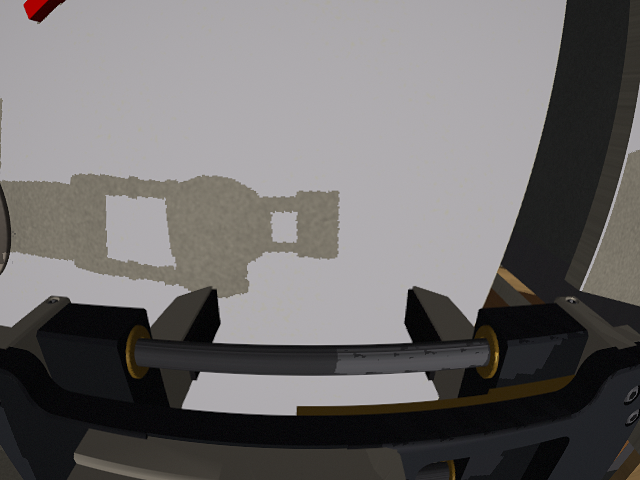

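The stopper could be the white block in the rotor (top picture, about 320,178), the orange block (412,221) or the red one (398,308). I choose the white one in the rotor. The dish could be the grey steel one (218,247) or the green ones (230,314) and (165,350), and I choose the steel one. Next I take a close crop to check both.

```bash
python3 - <<'E'
import cv2
a=cv2.imread("pics/top0.png");b=cv2.imread("pics/side0.png")
c=cv2.resize(a[140:280,180:380],None,fx=4,fy=4,interpolation=cv2.INTER_CUBIC);cv2.imwrite("pics/topc.png",c)
c=cv2.resize(b[205:305,225:345],None,fx=6,fy=6,interpolation=cv2.INTER_CUBIC);cv2.imwrite("pics/sidec.png",c)
E
```

```text
(no output)
```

View pics/topc.png

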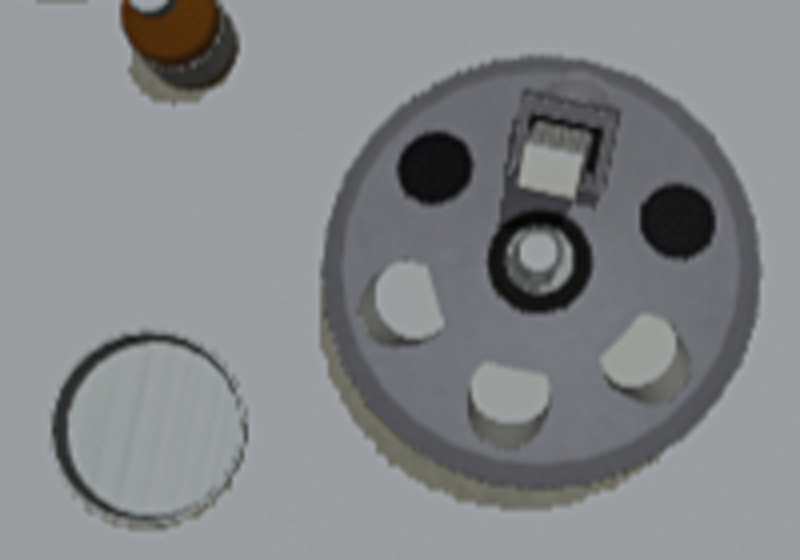

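View pics/sidec.png

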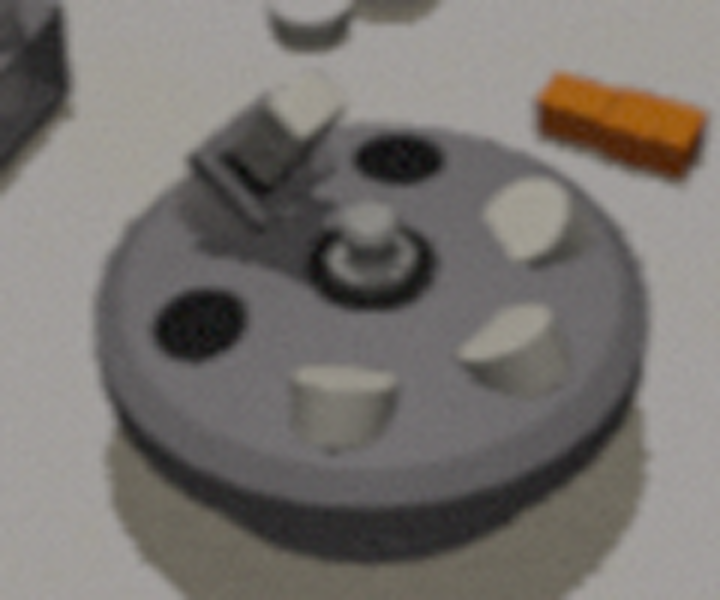

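```bash
cat > h.py <<'E'
import numpy as np
from cell import robot
np.set_printoptions(precision=4,suppress=True)
def proj(n,X):
    p=robot.camera_params(n);c=np.atleast_2d(X)@np.array(p['R']).T+p['t']
    return np.c_[p['fx']*c[:,0]/c[:,2]+p['cx'],p['fy']*c[:,1]/c[:,2]+p['cy']]
def ray(n,u,v):
    p=robot.camera_params(n);R=np.array(p['R'])
    return -R.T@p['t'],R.T@np.array([(u-p['cx'])/p['fx'],(v-p['cy'])/p['fy'],1])
def atz(n,u,v,z):
    o,d=ray(n,u,v);return o+d*(z-o[2])/d[2]
def mouthR(yaw):
    ex=np.array([np.cos(yaw),np.sin(yaw),0]);z=np.array([0,0,1.])
    mz=-np.sin(np.pi/6)*ex+np.cos(np.pi/6)*z
    my=np.cross(z,ex); mx=np.cross(my,mz)
    return np.c_[mx,my,mz]
def mouth(cx,cy,yaw): return np.array([cx+.062*np.cos(yaw),cy+.062*np.sin(yaw),.139])
E
python3 - <<'E'
from h import *
from scipy.optimize import least_squares
obs=[] # cam, pixel, kind
T=lambda u,v:(180+u/4-.375,140+v/4-.375)
S=lambda u,v:(225+u/6-.4,205+v/6-.4)
def pts(p):
    R=mouthR(p[2]);m=mouth(*p)
    c=lambda x,y,z:m+R@np.array([x,y,z])
    return {'sp':np.array([p[0],p[1],.136]),'c++':c(.0245,.028,0),'c+-':c(.0245,-.028,0),'c-+':c(-.0245,.028,0),'c--':c(-.0245,-.028,0),
     's++':c(.013,.017,.056),'s+-':c(.013,-.017,.056),'s-+':c(-.013,.017,.056),'s--':c(-.013,-.017,.056)}
O=[('top',T(538,251),'sp'),('side',S(368,208),'sp'),('top',T(527,90),'c++'),('top',T(620,108),'c+-'),('top',T(600,208),'c--'),
('top',T(518,190),'s-+'),('top',T(580,197),'s--')]
f=lambda p:np.concatenate([(proj(n,pts(p)[k])[0]-np.array(q)) for n,q,k in O])
r=least_squares(f,[.5,.0,0.],loss='soft_l1');print(r.x,r.fun.reshape(-1,2))
p=r.x
for k,v in pts(p).items():
    a=proj('top',v)[0];b=proj('side',v)[0];print(k,(a-[180,140])*4,(b-[225,205])*6)
# dish rim
for n,u,v in [('top',*T(150,430)),]: print('dish',atz(n,u,v,.024))
print('mouth',mouth(*p),mouthR(p[2]))
E
```

```text
[ 0.5675  0.0519 -0.22  ] [[ 0.5911 -0.5817]
 [ 0.5279  0.7872]
 [-0.6164  0.3403]
 [ 0.2917  1.205 ]
 [ 1.0776 -3.4232]
 [-0.3132 -0.9735]
 [-0.6027  0.6791]]
sp [538.8645 247.1732] [368.7674 210.323 ]
c++ [523.0342  89.861 ] [191.2663 143.7303]
c+- [619.6667 111.3201] [269.5732  83.0362]
c-+ [508.0545 171.6289] [262.8995 220.5863]
c-- [602.8105 192.8074] [339.8048 158.2429]
s++ [523.6638 139.2316] [265.2895  93.7807]
s+- [585.176  152.9427] [313.4664  56.3435]
s-+ [515.2474 184.6061] [304.289  135.5514]
s-- [576.0892 198.2163] [351.9869  97.5522]
dish [0.473  0.2988 0.024 ]
mouth [0.6281 0.0383 0.139 ] [[ 0.8451  0.2183 -0.4879]
 [-0.189   0.9759  0.1091]
 [ 0.5    -0.      0.866 ]]
```

```bash
cat >> h.py <<'E'
from scipy.spatial.transform import Rotation as Ro
def toolR(o): return Ro.from_euler('xyz',o['tool_rot']).as_matrix()
def plan(target_tcp,ydir,o=None):
    """shift in tool axes (m,/0.4) and twist about tool x (deg,/60)"""
    o=o or robot.observe();R=toolR(o)
    d=R.T@(np.array(target_tcp)-o['tool_pos'])
    yv=R.T@np.array([*ydir,0]);a=np.degrees(np.arctan2(yv[2],yv[1]))
    print('tcp',o['tool_pos'],'shift/0.4',d/.4,'twist deg',a,'/60',a/60)
E
python3 - <<'E'
from h import *
o=robot.observe();print(toolR(o))
plan([.613,.0417,.25],[.218,.976]);plan([.613,.0417,.25],[-.218,-.976])
E
```

```text
[[-0.0001  0.2316 -0.9728]
 [ 0.0011 -0.9728 -0.2316]
 [-1.     -0.0011 -0.0002]]
tcp [ 0.1216 -0.5104  0.2262] shift/0.4 [-0.058  -1.0583 -1.5148] twist deg -154.01637981104057 /60 -2.566939663517343
tcp [ 0.1216 -0.5104  0.2262] shift/0.4 [-0.058  -1.0583 -1.5148] twist deg 25.983620188959424 /60 0.43306033648265707
```

move_arm:
  increments:
    - [-0.1, -0.2, -0.28, 0.1]
    - [-0.18, -0.4, -0.56, 0.2]
    - [-0.2, -0.55, -0.78, 0.3]
    - [-0.2, -0.55, -0.78, 0.4]
    - [-0.2, -0.55, -0.78, 0.43]
  gripper: 0

```text
time: 0.78
tool_pos: [0.3242, -0.2801, 0.2932]
tool_rot: [2.583, 1.571, -0.777]
contact_force: [0.3, -0.8, -0.7]
opening: 0.0914
```

```bash
python3 - <<'E'
from h import *
plan([.613,.0417,.27],[-.218,-.976]);o=robot.observe();print(o['qpos'],o['time'])
E
```

```text
tcp [ 0.3242 -0.2801  0.2932] shift/0.4 [ 0.058 -0.942 -0.53 ] twist deg 0.05259874841555802 /60 0.000876645806925967
[-0.8918  0.1122  1.6412  0.      1.388   0.8979] 0.775
```

move_arm:
  increments:
    - [0.05, -0.14, -0.08, 0]
    - [0.05, -0.27, -0.15, 0]
    - [0.05, -0.4, -0.225, 0]
    - [0.05, -0.53, -0.3, 0]
    - [0.05, -0.66, -0.37, 0]

```text
time: 1.4
tool_pos: [0.5256, -0.054, 0.2726]
tool_rot: [1.05, 1.57, -2.308]
contact_force: [0.3, -0.7, 0.2]
opening: 0.0918
```

move_arm:
  increments:
    - [0, -0.13, -0.08, 0]
    - [0, -0.22, -0.13, 0]
    - [0.0, -0.282, -0.16, 0]
    - [0.0, -0.282, -0.16, 0]

```text
time: 1.9
tool_pos: [0.6117, 0.0423, 0.2717]
tool_rot: [0.108, 1.569, 3.036]
contact_force: [-1.0, -0.6, -0.2]
opening: 0.0918
```

```bash
python3 - <<'E'
from h import *
import cv2
plan([.613,.0417,.27],[-.218,-.976]);o=robot.observe();print(o['qpos'],o['time'])
for n in ["side","top","wrist"]:
    cv2.imwrite(f"pics/{n}1.png",robot.read_camera(n)[:,:,::-1])
E
```

```text
tcp [0.6117 0.0423 0.2717] shift/0.4 [ 0.0043  0.0007 -0.0035] twist deg 0.334048790774158 /60 0.005567479846235967
[-0.056   0.4832  1.1801  0.0001  1.4798  1.7287] 1.9
```

View pics/wrist1.png

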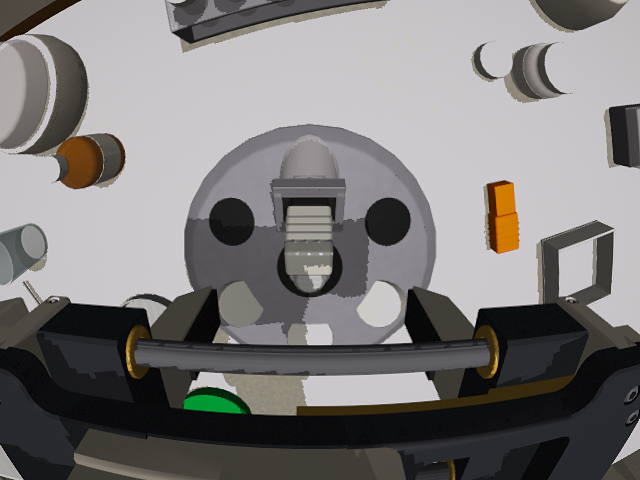

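```bash
cat >> h.py <<'E'
def wproj(X,o):
    p=robot.camera_params('wrist');M=np.array(p['tool_from_camera'])
    Xt=toolR(o).T@(np.array(X)-o['tool_pos']);c=M[:3,:3].T@(Xt-M[:3,3])
    rr=np.hypot(c[0],c[1]);th=np.arctan2(rr,c[2])
    return np.array([p['cx']+p['fx']*th*c[0]/rr,p['cy']+p['fy']*th*c[1]/rr])
def keypts(p):
    R=mouthR(p[2]);m=mouth(*p)
    c=lambda x,y,z:m+R@np.array([x,y,z])
    d={'sp':np.array([p[0],p[1],.136])}
    for a in (1,-1):
        for b in (1,-1):
            s='+-'[a<0]+'+-'[b<0]
            d['c'+s]=c(.0245*a,.028*b,0);d['s'+s]=c(.013*a,.017*b,.056);d['b'+s]=c(.013*a,.017*b,.006)
    return d
E
python3 - <<'E'
from h import *
import cv2
o=robot.observe()
im=cv2.imread('pics/wrist1.png')
x0,y0=250,110
c=cv2.resize(im[y0:y0+200,x0:x0+130],None,fx=4,fy=4,interpolation=cv2.INTER_CUBIC)
cv2.imwrite('pics/wc1raw.png',c[:600])
for k,X in keypts([0.5675,0.0519,-0.22]).items():
    u=wproj(X,o);print(k,(u-[x0,y0])*4)
    cv2.circle(c,tuple(int(t) for t in (u-[x0,y0]+.5)*4),3,(0,0,255) if k[0]=='s' else (0,255,0) if k[0]=='c' else (255,0,0),-1)
cv2.imwrite('pics/wc1.png',np.hstack([cv2.imread('pics/wc1raw.png'),c[:600]])[:, :])
E
```

```text
sp [235.4588 676.0662]
c++ [ 87.8973 304.2758]
s++ [132.3597 568.706 ]
b++ [146.5852 369.9654]
c+- [382.7211 304.9499]
s+- [333.7965 569.3321]
b+- [323.7628 370.4065]
c-+ [104.5239 482.1086]
s-+ [140.4382 660.9951]
b-+ [152.3423 464.5526]
c-- [367.3856 482.856 ]
s-- [327.0153 661.6278]
b-- [318.7629 465.0165]
```

View pics/wc1.png

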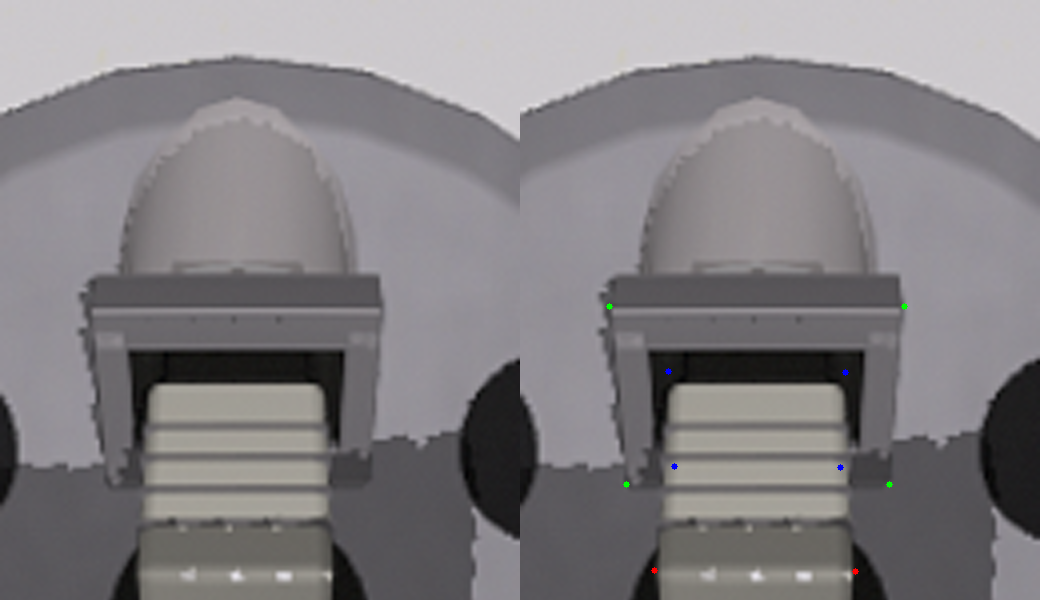

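The wrist crop shows the stopper centred between the jaws and square to them. The projected collar and grip corners match the picture to about 1 mm, so I go down and grip.

move_arm:
  increments:
    - [0.13, 0, 0, 0]
    - [0.24, 0, 0, 0]
    - [0.3, 0, 0, 0]
    - [0.307, 0, 0, 0]
    - [0.307, 0, 0, 0]

```text
time: 2.68
tool_pos: [0.6117, 0.04, 0.1513]
tool_rot: [-3.08, 1.569, -0.156]
contact_force: [0.6, -0.3, -0.1]
opening: 0.0917
```

move_arm:
  increments:
    - [0, 0, 0, 0]
    - [0, 0, 0, 0]
    - [0, 0, 0, 0]
    - [0, 0, 0, 0]
  gripper: 1
  squeeze: 15

```text
time: 3.18
tool_pos: [0.6114, 0.0407, 0.1502]
tool_rot: [2.978, 1.571, -0.38]
contact_force: [-0.6, 0.3, -0.5]
opening: 0.056
```

```bash
python3 - <<'E'
from h import *
import cv2
o=robot.observe();print(o)
for n in ["side","wrist"]:
    cv2.imwrite(f"pics/{n}2.png",robot.read_camera(n)[:,:,::-1])
b=cv2.imread("pics/side2.png")
cv2.imwrite("pics/side2c.png",cv2.resize(b[170:290,220:350],None,fx=5,fy=5,interpolation=cv2.INTER_CUBIC))
E
```

```text
{'time': 3.175, 'qpos': array([-0.0584,  0.566 ,  1.3786, -0.0001,  1.1968,  1.7288]), 'qvel': array([ 0.    ,  0.0014,  0.0006, -0.0001,  0.0002,  0.0009]), 'joint_efforts': array([ -0.0114, -53.612 , -23.7026,   0.0205,  -0.0863,  -0.    ]), 'tool_pos': array([0.6114, 0.0407, 0.1502]), 'tool_rot': array([ 2.9782,  1.5705, -0.3798]), 'contact_force': array([-0.57  ,  0.3054, -0.4501]), 'torque': array([ 0.0246, -0.0073, -0.0087]), 'opening': 0.056022548102110194}
```

View pics/side2c.png

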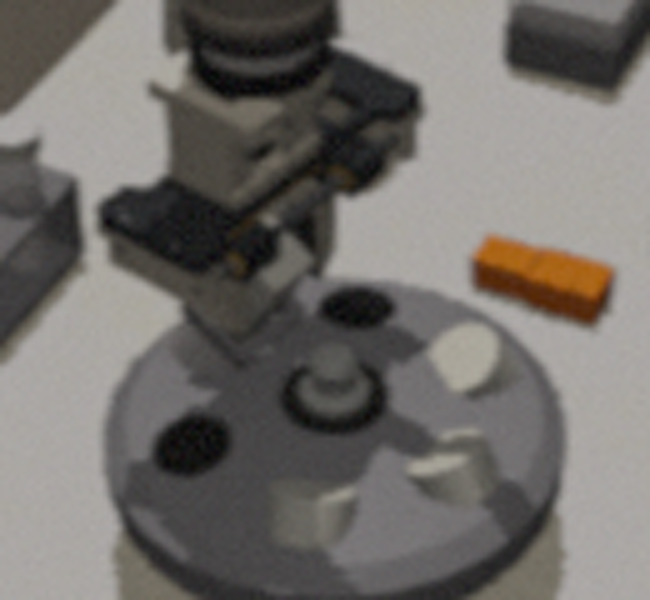

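View pics/wrist2.png

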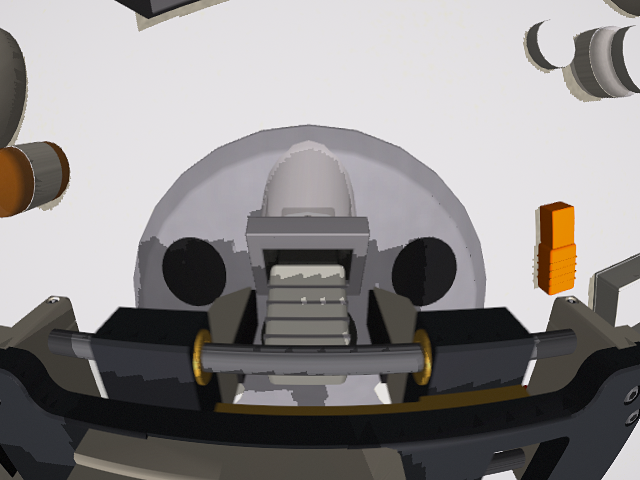

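move_arm:
  increments:
    - [0, 0, 0, 0]
    - [0, 0, 0, 0]
    - [0, 0, 0, 0]

```text
time: 3.65
tool_pos: [0.6114, 0.0414, 0.1502]
tool_rot: [-1.697, 1.57, 1.228]
contact_force: [-0.3, 4.7, 1.1]
opening: 0.034
```

```bash
python3 - <<'E'
from h import *
R=mouthR(-.22);o=robot.observe();print(toolR(o).T@R, o['contact_force']@R)
E
```

```text
[[-0.4999  0.0009 -0.8661]
 [ 0.0029 -1.     -0.0027]
 [-0.8661 -0.0038  0.4999]] [-0.5798  4.4745  1.6192]
```

move_arm:
  increments:
    - [0, 0.0035, 0, -0.017]
    - [0, 0.007, 0, -0.033]
    - [0, 0.0105, 0, -0.05]
    - [0, 0.0137, 0, -0.067]

```text
time: 4.15
tool_pos: [0.6102, 0.0392, 0.1503]
tool_rot: [-1.531, 1.564, 1.466]
contact_force: [0.5, 16.1, 1.7]
opening: 0.0341
```

```bash
cat >> h.py <<'E'
def rep():
    R=mouthR(-.22);o=robot.observe();g=o['tool_pos']+toolR(o)[:,0]*-.0188
    print('t',o['time'],'F mouth axes',o['contact_force']@R,'M',o['torque']@R,'open mm',o['opening']*1e3,'grasp in mouth mm',R.T@(g-mouth(.5675,.0519,-.22))*1e3)
def snap(n,name,box=None,f=1):
    import cv2
    im=robot.read_camera(n)[:,:,::-1]
    if box: im=im[box[1]:box[3],box[0]:box[2]]
    im=cv2.resize(im,None,fx=f,fy=f,interpolation=cv2.INTER_CUBIC); cv2.imwrite('pics/'+name,im)
E
python3 -c "
from h import *
rep(); snap('wrist','w3.png',(200,180,420,390),3.5 if 0 else 2.8)"
```

```text
t 4.15 F mouth axes [-1.7817 15.811   3.0337] M [ 2.8874  0.6673 -1.507 ] open mm 34.11590611188438 grasp in mouth mm [-0.1803 -3.1589 34.8475]
```

View pics/w3.png

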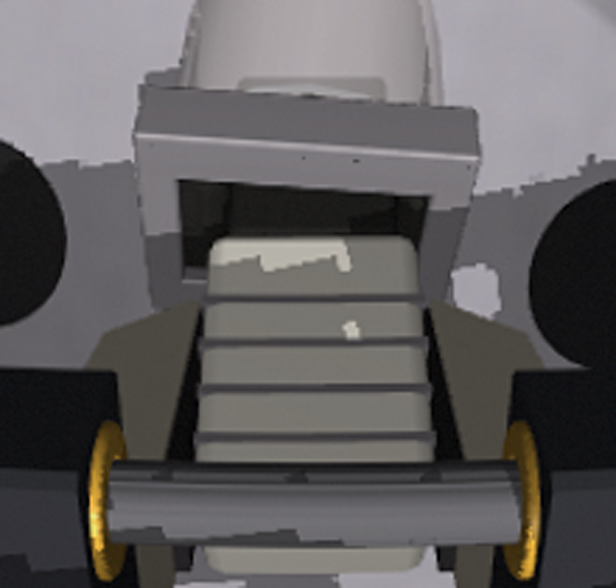

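move_arm:
  increments:
    - [0, 0.004, 0, 0]
    - [0, 0.008, 0, 0]
    - [0, 0.012, 0, 0]
    - [0, 0.012, 0, 0]

```text
time: 4.7
tool_pos: [0.6093, 0.0362, 0.1511]
tool_rot: [-1.524, 1.562, 1.473]
contact_force: [-1.7, 21.4, 6.7]
opening: 0.0348
```

```bash
python3 -c "
from h import *
rep(); snap('wrist','w4.png',(200,180,420,390),2.8); snap('side','s4.png',(220,170,350,290),5)"
```

```text
t 4.7 F mouth axes [-2.1664 20.5454  8.9898] M [ 3.5966  1.1386 -1.8191] open mm 34.83460784049812 grasp in mouth mm [ 0.0401 -6.4111 35.6019]
```

View pics/w4.png

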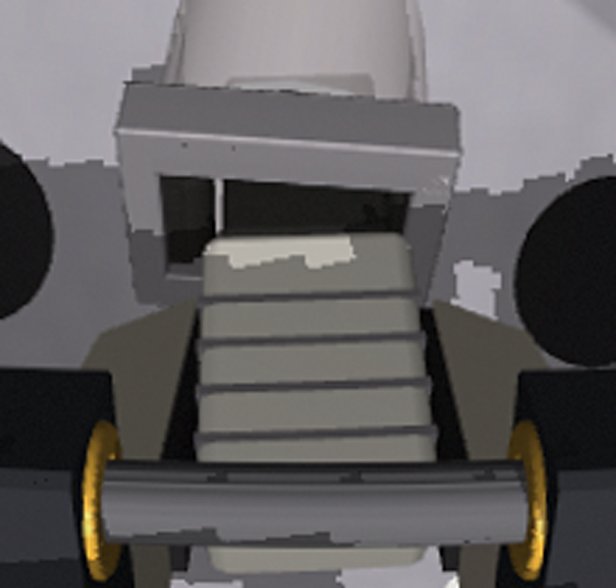

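move_arm:
  increments:
    - [0, -0.01, 0, 0.03]
    - [0, -0.02, 0, 0.06]
    - [0, -0.0245, 0, 0.067]

```text
time: 5.18
tool_pos: [0.6106, 0.041, 0.1505]
tool_rot: [-0.804, 1.57, 2.122]
contact_force: [-1.6, 3.7, 3.4]
opening: 0.0344
```

move_arm:
  increments:
    - [0, 0, 0, 0]
    - [-0.01, 0, 0.006, 0]
    - [-0.025, 0, 0.015, 0]
    - [-0.03, 0, 0.0175, 0]
  gripper: 0.52

```text
time: 5.68
tool_pos: [0.6041, 0.0414, 0.1627]
tool_rot: [2.931, 1.57, -0.428]
contact_force: [-0.0, -0.1, 0.2]
opening: 0.0442
```

```bash
python3 -c "
from h import *
rep(); snap('wrist','w5.png',(200,180,420,390),2.8)"
```

```text
t 5.675 F mouth axes [ 0.1105 -0.0755  0.1999] M [0.0297 0.0164 0.0008] open mm 44.237936118756586 grasp in mouth mm [ 0.451  -2.2307 48.8611]
```

View pics/w5.png

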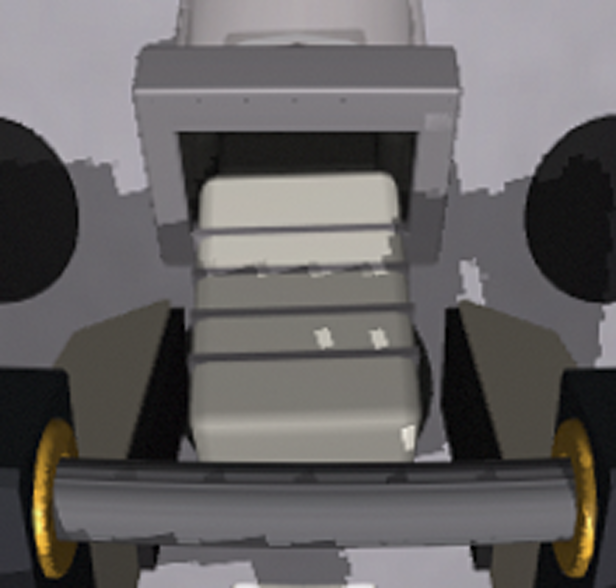

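move_arm:
  increments:
    - [0, -0.005, 0, 0]
    - [0, -0.005, 0, 0]
    - [0, -0.005, 0, 0]
  gripper: 1
  squeeze: 12

```text
time: 6.1
tool_pos: [0.6044, 0.0436, 0.1621]
tool_rot: [1.28, 1.57, -2.079]
contact_force: [-0.9, -1.4, 1.5]
opening: 0.0344
```

```bash
python3 -c "
from h import *
rep()"
```

```text
t 6.1 F mouth axes [ 0.2863 -1.5715  1.6125] M [-0.0895  0.1309  0.0981] open mm 34.354900985632376 grasp in mouth mm [-0.0078 -0.0215 48.3385]
```

move_arm:
  increments:
    - [0, 0.007, 0, -0.017]
    - [-0.001, 0.014, 0.0005, -0.033]
    - [-0.002, 0.021, 0.001, -0.05]
    - [-0.0026, 0.027, 0.0015, -0.067]

```text
time: 6.6
tool_pos: [0.6021, 0.0366, 0.1635]
tool_rot: [-1.739, 1.565, 1.259]
contact_force: [1.4, 12.9, 4.4]
opening: 0.0351
```

```bash
python3 -c "
from h import *
rep(); snap('wrist','w6.png',(200,180,420,390),2.8)"
```

```text
t 6.6 F mouth axes [ 1.001  12.882   4.5489] M [ 2.2991  0.2933 -1.2346] open mm 35.08061797165251 grasp in mouth mm [ 0.0581 -7.5031 49.9673]
```

View pics/w6.png

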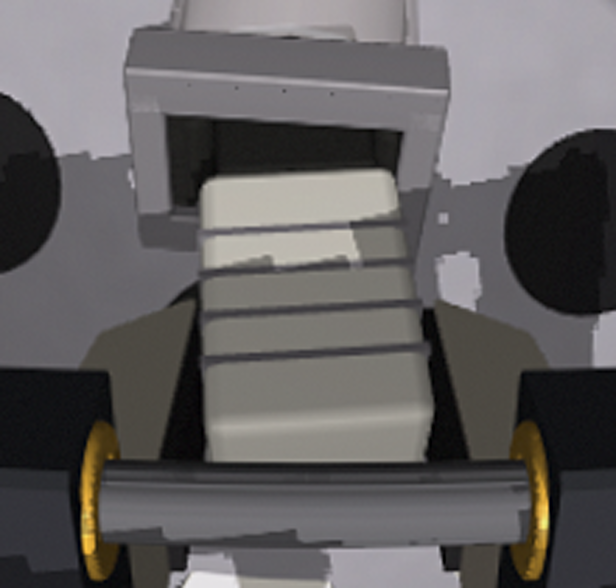

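move_arm:
  increments:
    - [0, -0.011, 0, 0.027]
    - [-0.0012, -0.022, 0.0007, 0.054]
    - [-0.0024, -0.033, 0.0014, 0.08]
    - [-0.0036, -0.044, 0.0021, 0.107]
    - [-0.0048, -0.055, 0.0028, 0.134]

```text
time: 7.28
tool_pos: [0.6024, 0.0521, 0.1652]
tool_rot: [1.332, 1.564, -2.099]
contact_force: [-8.0, -12.9, 9.4]
opening: 0.0349
```

```bash
python3 -c "
from h import *
rep(); snap('wrist','w7.png',(200,180,420,390),2.8)"
```

```text
t 7.275 F mouth axes [  0.3651 -14.3581  10.6272] M [-2.4529  0.8759  1.2242] open mm 34.91349316040108 grasp in mouth mm [-1.7111  7.9219 52.9118]
```

View pics/w7.png

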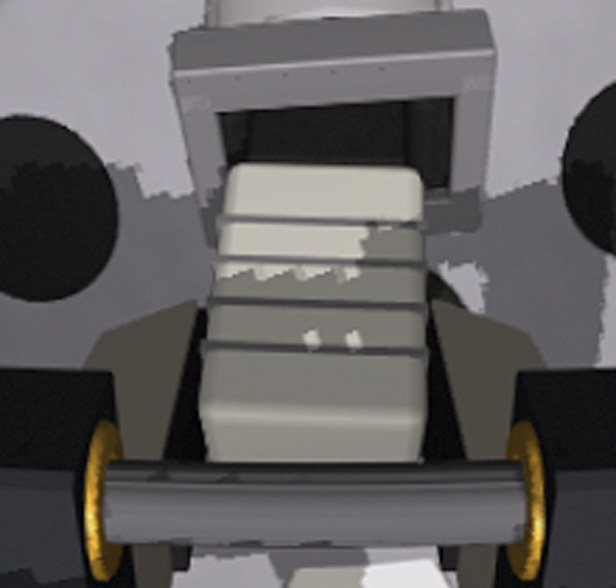

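```bash
cat >> h.py <<'E'
def model(p,out,th,lift=0.):
    """stopper edge points (bottom & top of far/near faces) for rock angle th about lips, out in m"""
    R=mouthR(p[2]);m=mouth(*p);c,s=np.cos(th),np.sin(th);Rx=np.array([[1,0,0],[0,c,-s],[0,s,c]])
    d={}
    for nm,x,z in [('bot',.013,.038),('top',.013,.088),('toq',-.013,.088)]:
        for b in (1,-1):
            q=np.array([x,.017*b,z-.026+out]); q=Rx@q+np.array([0,0,-.006])
            d[nm+'+-'[b<0]]=m+R@q
    return d
def wov(pic,outs,name,p=(.5675,.0519,-.22),box=(200,180,420,390),f=2.8,o=None):
    import cv2
    o=o or robot.observe();im=cv2.imread('pics/'+pic)
    for k,X in keypts(p).items():
        if k[0]=='c':
            u=(wproj(X,o)-box[:2])*f;cv2.circle(im,(int(u[0]),int(u[1])),3,(0,255,0),-1);print(k,u)
    for (out,th),col in zip(outs,[(0,0,255),(255,0,0),(255,0,255)]):
        for k,X in model(p,out,th).items():
            u=(wproj(X,o)-box[:2])*f;cv2.circle(im,(int(u[0]),int(u[1])),3,col,-1);print(out,k,u)
    cv2.imwrite('pics/'+name,im)
E
python3 -c "
from h import *
o=robot.observe();print(o['tool_pos'])
wov('w7.png',[(0.,-.14),(.004,-.14)],'w7o.png')"
```

```text
[0.6024 0.0525 0.1654]
c++ [174.2667  66.7353]
c+- [504.2969  44.3902]
c-+ [211.6287 244.9986]
c-- [485.9518 226.1795]
0.0 bot+ [237.1085 124.9296]
0.0 bot- [433.6775 131.2508]
0.0 top+ [186.9386 373.596 ]
0.0 top- [423.9526 387.3858]
0.0 toq+ [211.8338 453.5347]
0.0 toq- [418.8665 466.7521]
0.004 bot+ [233.6333 141.6221]
0.004 bot- [433.1782 148.3482]
0.004 top+ [182.2968 397.5024]
0.004 top- [422.7551 412.1616]
0.004 toq+ [208.2    475.1316]
0.004 toq- [417.6482 488.9836]
```

View pics/w7o.png

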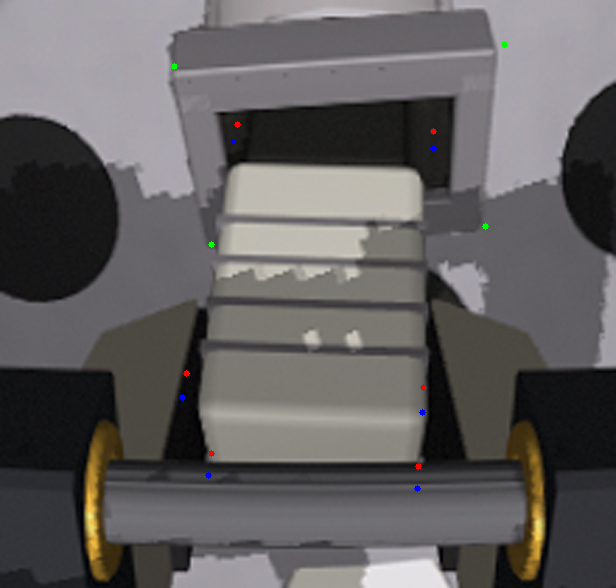

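move_arm:
  increments:
    - [0, 0.011, 0, -0.027]
    - [-0.0013, 0.022, 0.0007, -0.054]
    - [-0.0026, 0.033, 0.0015, -0.08]
    - [-0.0039, 0.044, 0.0022, -0.107]
    - [-0.005, 0.055, 0.0029, -0.134]

```text
time: 7.95
tool_pos: [0.5969, 0.0378, 0.1676]
tool_rot: [-1.807, 1.565, 1.19]
contact_force: [-0.6, 13.6, 5.0]
opening: 0.0354
```

```bash
python3 -c "
from h import *
rep(); snap('wrist','w8.png',(200,180,420,390),2.8)
wov('w8.png',[(.002,.14),(.006,.14)],'w8o.png')"
```

```text
t 7.95 F mouth axes [-0.538  13.1037  6.0981] M [ 2.3842  0.554  -1.2892] open mm 35.41000837816087 grasp in mouth mm [-2.4727 -7.4773 56.1118]
c++ [126.6261  27.9522]
c+- [453.1265  52.3793]
c-+ [142.3258 211.449 ]
c-- [414.7013 231.9716]
0.002 bot+ [196.0189 122.8058]
0.002 bot- [392.2139 118.0687]
0.002 top+ [204.8434 376.7692]
0.002 top- [441.7912 364.6909]
0.002 toq+ [208.6013 457.9913]
0.002 toq- [415.7551 446.1558]
0.006 bot+ [196.4634 139.7179]
0.006 bot- [395.6458 134.5923]
0.006 top+ [205.9464 401.4132]
0.006 top- [446.3831 388.4628]
0.006 toq+ [209.7228 480.1636]
0.006 toq- [419.3273 467.6875]
```

View pics/w8o.png

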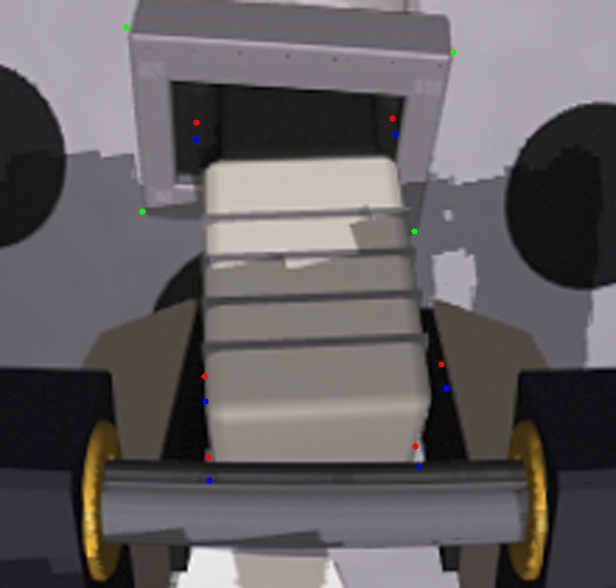

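move_arm:
  increments:
    - [-0.0005, -0.011, -0.0008, 0.027]
    - [-0.0018, -0.022, -0.0016, 0.054]
    - [-0.0032, -0.033, -0.0025, 0.08]
    - [-0.0045, -0.044, -0.0033, 0.107]
    - [-0.0058, -0.055, -0.0041, 0.134]

```text
time: 8.62
tool_pos: [0.6003, 0.053, 0.169]
tool_rot: [1.384, 1.564, -2.046]
contact_force: [-5.7, -10.1, 4.4]
opening: 0.0348
```

```bash
python3 -c "
from h import *
rep()"
```

```text
t 8.625 F mouth axes [ -0.7213 -11.0933   5.4956] M [-2.0293  0.5647  1.088 ] open mm 34.821263865726394 grasp in mouth mm [-1.7613  8.3126 57.3664]
```

move_arm:
  increments:
    - [-0.0008, 0.012, -0.0008, -0.027]
    - [-0.0022, 0.024, -0.0016, -0.054]
    - [-0.0036, 0.036, -0.0024, -0.08]
    - [-0.005, 0.048, -0.0032, -0.107]
    - [-0.0065, 0.06, -0.004, -0.134]

```text
time: 9.25
tool_pos: [0.596, 0.0357, 0.1727]
tool_rot: [-1.63, 1.565, 1.368]
contact_force: [-3.3, 12.6, 6.9]
opening: 0.0351
```

```bash
python3 -c "
from h import *
rep(); snap('wrist','w9.png',(200,180,420,390),2.8)
wov('w9.png',[(.008,.14),(.012,.14)],'w9o.png')"
```

```text
t 9.25 F mouth axes [-1.6949 11.5389  8.8886] M [ 2.2594  1.1111 -1.1536] open mm 35.14947776873023 grasp in mouth mm [-0.2948 -9.6948 60.8204]
c++ [119.4083  19.5716]
c+- [437.0514  43.0815]
c-+ [135.6399 199.9689]
c-- [402.0157 220.1612]
0.008 bot+ [187.1545 136.3413]
0.008 bot- [382.6711 131.3533]
0.008 top+ [194.3677 391.4125]
0.008 top- [429.8212 379.4276]
0.008 toq+ [199.4454 469.8387]
0.008 toq- [405.2688 458.2342]
0.012 bot+ [187.4801 153.4029]
0.012 bot- [385.9379 148.0375]
0.012 top+ [195.3316 416.0311]
0.012 top- [434.1838 403.229 ]
0.012 toq+ [200.468  491.9365]
0.012 toq- [408.6797 479.7331]
```

View pics/w9o.png

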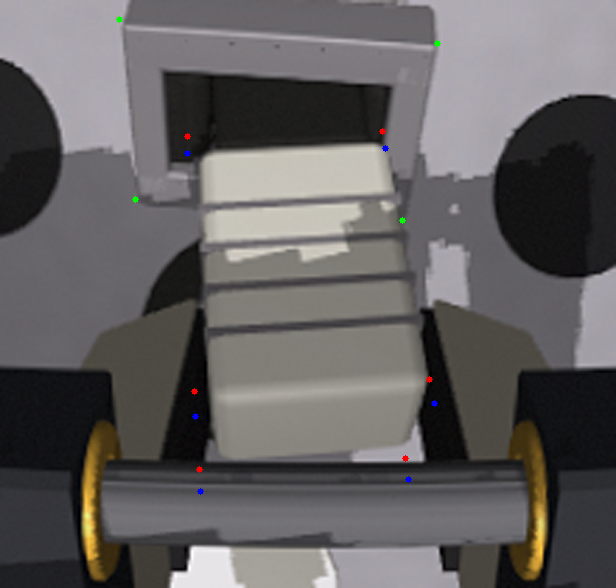

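move_arm:
  increments:
    - [-0.0008, -0.01, -0.0002, 0.022]
    - [-0.0016, -0.02, -0.0004, 0.044]
    - [-0.0026, -0.03, -0.0006, 0.067]

```text
time: 9.68
tool_pos: [0.5979, 0.0433, 0.1732]
tool_rot: [1.771, 1.568, -1.589]
contact_force: [-4.7, -5.7, 4.9]
opening: 0.0351
```

move_arm:
  increments:
    - [0, 0, 0, 0]
    - [0, 0, 0, 0]
    - [0.008, 0, -0.005, 0]
    - [0.02, 0, -0.0115, 0]
    - [0.02, 0, -0.0115, 0]
  gripper: 0.54

```text
time: 10.3
tool_pos: [0.6023, 0.0433, 0.1641]
tool_rot: [0.22, 1.57, -3.138]
contact_force: [0.2, -0.3, 0.3]
opening: 0.0421
```

```bash
python3 -c "
from h import *
rep(); o=robot.observe();print((toolR(o).T@mouthR(-.22)));snap('wrist','w10.png',(200,180,420,390),2.8)
wov('w10.png',[(.008,.0),(.012,.0)],'w10o.png')"
```

```text
t 10.3 F mouth axes [ 0.3483 -0.2344  0.1027] M [-0.0034  0.0451 -0.0575] open mm 42.104571314946604 grasp in mouth mm [-0.6767 -0.7817 51.1364]
[[-0.501  -0.0003 -0.8655]
 [ 0.0031 -1.     -0.0015]
 [-0.8655 -0.0034  0.501 ]]
c++ [142.7139  70.0399]
c+- [474.1841  71.1385]
c-+ [170.9508 248.4233]
c-- [446.0742 249.4382]
0.008 bot+ [206.0036 177.4149]
0.008 bot- [409.9237 178.1407]
0.008 top+ [182.9321 447.7779]
0.008 top- [429.3541 448.8449]
0.008 toq+ [199.8113 520.3023]
0.008 toq- [413.3584 521.2379]
0.012 bot+ [204.2993 195.5963]
0.012 bot- [411.3675 196.3423]
0.012 top+ [180.9834 473.633 ]
0.012 top- [430.9808 474.7366]
0.012 toq+ [198.4504 543.2133]
0.012 toq- [414.4646 544.1734]
```

View pics/w10o.png

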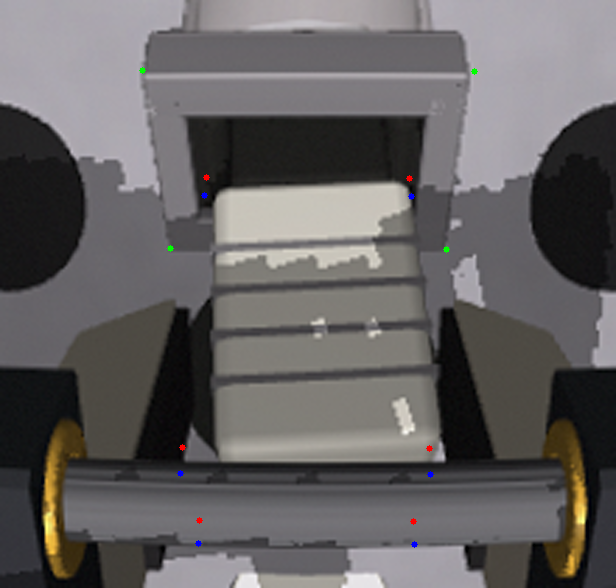

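move_arm:
  increments:
    - [0.011, 0, -0.006, 0]
    - [0.011, 0, -0.006, 0]
    - [0.011, 0, -0.006, 0]
  gripper: 1
  squeeze: 25

```text
time: 10.72
tool_pos: [0.6049, 0.0429, 0.1603]
tool_rot: [-3.139, 1.57, -0.214]
contact_force: [2.4, -0.5, -1.7]
opening: 0.0346
```

```bash
python3 -c "
from h import *
rep()"
```

```text
t 10.725 F mouth axes [ 1.237   0.002  -2.6919] M [ 0.018  -0.3618 -0.0198] open mm 34.623208086193095 grasp in mouth mm [-0.3184 -0.6594 46.4417]
```

move_arm:
  increments:
    - [-0.0015, -0.009, 0.0009, 0.022]
    - [-0.004, -0.018, 0.0022, 0.044]
    - [-0.006, -0.027, 0.0035, 0.067]

```text
time: 11.1
tool_pos: [0.6051, 0.0494, 0.1619]
tool_rot: [1.562, 1.562, -1.869]
contact_force: [1.3, -18.1, -6.2]
opening: 0.0341
```

```bash
python3 -c "
from h import *
rep()"
```

```text
t 11.1 F mouth axes [  1.3931 -17.3358  -8.0004] M [-3.3141 -0.8379  1.7837] open mm 34.089086870444625 grasp in mouth mm [-0.5214  5.9498 48.5024]
```

```bash
python3 -c "
from h import *
snap('wrist','w11.png',(200,180,420,390),2.8);rep()
wov('w11.png',[(.008,-.12),(.008,-.06)],'w11o.png')"
```

```text
t 11.15 F mouth axes [  0.6873 -16.229   -7.8142] M [-2.8932 -0.6459  1.5939] open mm 34.292481460934056 grasp in mouth mm [-0.5252  6.1233 48.6167]
c++ [160.4792  91.5464]
c+- [495.0245  68.5176]
c-+ [200.4546 267.4933]
c-- [477.3246 248.4646]
0.008 bot+ [219.1208 186.4479]
0.008 bot- [424.4156 190.9855]
0.008 top+ [172.025  458.1955]
0.008 top- [418.8955 470.218 ]
0.008 toq+ [199.8778 529.0289]
0.008 toq- [413.7402 540.166 ]
0.008 bot+ [225.6003 191.0889]
0.008 bot- [431.5654 186.2734]
0.008 top+ [201.0189 465.9722]
0.008 top- [449.7031 463.4369]
0.008 toq+ [225.2584 536.0129]
0.008 toq- [440.4056 534.2109]
```

View pics/w11o.png

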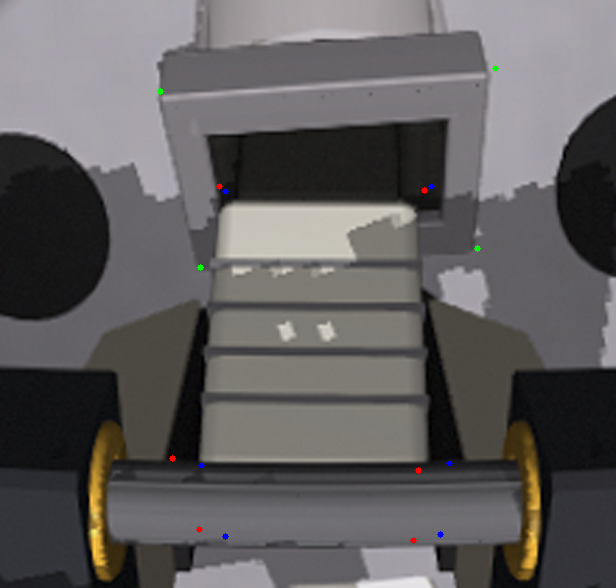

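move_arm:
  increments:
    - [0.001, -0.003, -0.0005, 0]
    - [0.001, -0.005, -0.0005, 0]
  squeeze: 12

```text
time: 11.4
tool_pos: [0.6054, 0.0523, 0.1631]
tool_rot: [1.423, 1.564, -2.007]
contact_force: [-4.9, -12.7, 4.7]
opening: 0.0356
```

```bash
python3 -c "
from h import *
rep()"
```

```text
t 11.4 F mouth axes [  0.6285 -13.4086   5.0436] M [-2.3695  0.4022  1.2444] open mm 35.560941432971084 grasp in mouth mm [-0.3296  8.7863 49.673 ]
```

move_arm:
  increments:
    - [-0.001, 0.012, -0.0003, -0.027]
    - [-0.0035, 0.024, 0.0003, -0.054]
    - [-0.006, 0.036, 0.0008, -0.08]
    - [-0.008, 0.048, 0.0013, -0.107]
    - [-0.0104, 0.06, 0.0018, -0.134]

```text
time: 12.02
tool_pos: [0.5993, 0.0364, 0.1677]
tool_rot: [-1.756, 1.564, 1.242]
contact_force: [-0.1, 13.1, 3.6]
opening: 0.0361
```

```bash
python3 -c "
from h import *
rep(); snap('wrist','w12.png',(200,180,420,390),2.8)
wov('w12.png',[(.008,.14),(.012,.14)],'w12o.png')"
```

```text
t 12.025 F mouth axes [-0.8277 12.7854  4.5796] M [ 2.3812  0.5826 -1.1721] open mm 36.07940671538923 grasp in mouth mm [-0.1081 -8.3231 54.9067]
c++ [121.4945  42.5912]
c+- [446.363   66.9784]
c-+ [138.1082 222.777 ]
c-- [408.9723 243.3858]
0.008 bot+ [191.0922 162.7735]
0.008 bot- [390.7178 157.2922]
0.008 top+ [199.7963 428.7774]
0.008 top- [439.8924 415.546 ]
0.008 toq+ [204.433  503.3644]
0.008 toq- [413.5179 490.8344]
0.012 bot+ [191.5093 180.6152]
0.012 bot- [394.1432 174.7132]
0.012 top+ [200.915  454.3181]
0.012 top- [444.4041 440.1918]
0.012 toq+ [205.5711 526.071 ]
0.012 toq- [417.0233 512.8997]
```

View pics/w12o.png

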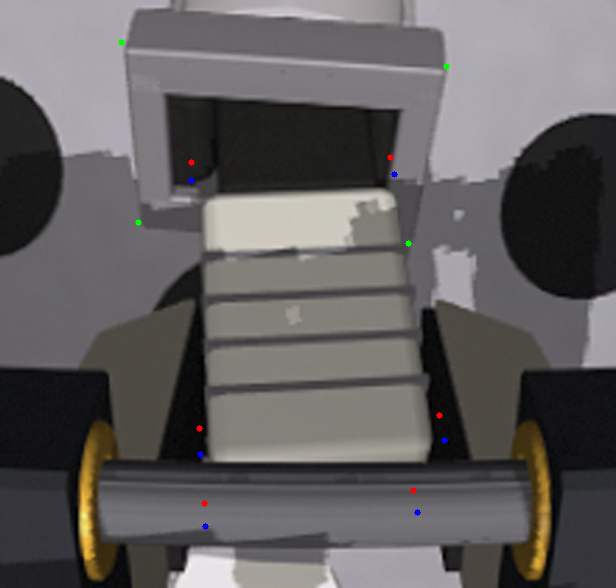

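move_arm:
  increments:
    - [-0.001, -0.012, -0.0003, 0.027]
    - [-0.003, -0.024, 0.0002, 0.054]
    - [-0.0055, -0.036, 0.0007, 0.08]
    - [-0.0075, -0.048, 0.0012, 0.107]
    - [-0.0095, -0.06, 0.0014, 0.134]

```text
time: 12.7
tool_pos: [0.6012, 0.0537, 0.171]
tool_rot: [1.503, 1.565, -1.928]
contact_force: [-6.7, -11.1, 7.5]
opening: 0.0355
```

```bash
python3 -c "
from h import *
rep(); snap('wrist','w13.png',(200,180,420,390),2.8)
wov('w13.png',[(.012,-.14),(.016,-.14)],'w13o.png')"
```

```text
t 12.7 F mouth axes [  0.1981 -12.3429   8.5586] M [-2.3398  0.74    1.2331] open mm 35.51055296050186 grasp in mouth mm [-0.1817  9.2278 58.7342]
c++ [185.778   50.5487]
c+- [506.0494  29.1419]
c-+ [220.2929 227.5126]
c-- [488.3082 209.1681]
0.012 bot+ [236.4751 156.8573]
0.012 bot- [436.2865 163.91  ]
0.012 top+ [185.6851 415.3581]
0.012 top- [425.9302 430.3799]
0.012 toq+ [211.277 490.593]
0.012 toq- [420.4189 504.6551]
0.016 bot+ [232.9403 174.2966]
0.016 bot- [435.7598 181.7889]
0.016 top+ [181.0204 440.0223]
0.016 top- [424.651  455.9529]
0.016 toq+ [207.6313 512.6659]
0.016 toq- [419.1335 527.3781]
```

View pics/w13o.png

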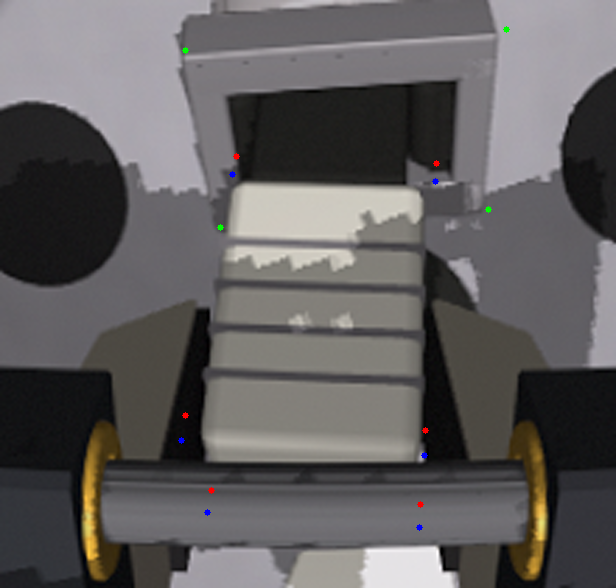

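move_arm:
  increments:
    - [-0.001, 0.0125, -0.0003, -0.027]
    - [-0.0035, 0.025, 0.0002, -0.054]
    - [-0.006, 0.0375, 0.0007, -0.08]
    - [-0.008, 0.05, 0.0012, -0.107]
    - [-0.0104, 0.063, 0.0016, -0.134]

```text
time: 13.38
tool_pos: [0.5948, 0.0354, 0.1754]
tool_rot: [-1.884, 1.565, 1.114]
contact_force: [0.4, 11.0, 4.0]
opening: 0.0351
```

```bash
python3 -c "
from h import *
rep(); snap('wrist','w14.png',(200,180,420,390),2.8)
wov('w14.png',[(.014,.14),(.018,.14)],'w14o.png')"
```

```text
t 13.375 F mouth axes [ 0.2992 10.8494  4.503 ] M [ 2.0623  0.3578 -1.0485] open mm 35.102350645217776 grasp in mouth mm [  0.1227 -10.2596  63.7089]
c++ [118.916   11.0061]
c+- [432.2481  34.0211]
c-+ [134.7812 190.9571]
c-- [398.4059 210.8714]
0.014 bot+ [186.079  151.0062]
0.014 bot- [383.4402 145.6922]
0.014 top+ [193.6629 411.2066]
0.014 top- [431.1813 398.6103]
0.014 toq+ [198.9143 487.6301]
0.014 toq- [406.1681 475.5807]
0.018 bot+ [186.4217 168.4395]
0.018 bot- [386.7534 162.7303]
0.018 top+ [194.6742 436.249 ]
0.018 top- [435.5861 422.8089]
0.018 toq+ [199.9769 510.0035]
0.018 toq- [409.6072 497.342 ]
```

View pics/w14o.png

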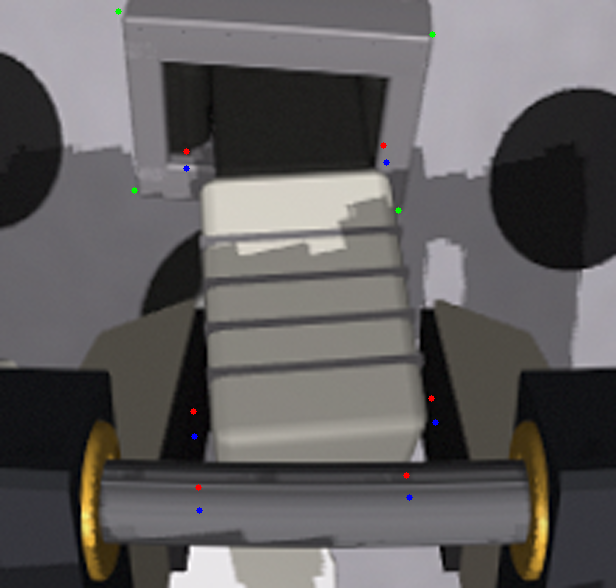

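move_arm:
  increments:
    - [-0.001, -0.0135, -0.0003, 0.027]
    - [-0.003, -0.027, 0.0, 0.054]
    - [-0.005, -0.0405, 0.0003, 0.08]
    - [-0.007, -0.054, 0.0005, 0.107]
    - [-0.009, -0.067, 0.0007, 0.134]

```text
time: 14.05
tool_pos: [0.5968, 0.0566, 0.1788]
tool_rot: [1.409, 1.565, -2.022]
contact_force: [-7.2, -10.4, 8.8]
opening: 0.035
```

```bash
python3 -c "
from h import *
rep(); snap('wrist','w15.png',(200,180,420,390),2.8)
wov('w15.png',[(.018,-.14),(.022,-.14)],'w15o.png')"
```

```text
t 14.05 F mouth axes [  0.2673 -11.75     9.9605] M [-2.1063  0.8996  1.0154] open mm 35.03590052912356 grasp in mouth mm [-0.4741 11.0634 67.8943]
c++ [198.9371  14.8577]
c+- [508.1721  -5.3328]
c-+ [230.1283 192.5028]
c-- [491.2255 174.7386]
0.018 bot+ [243.0274 141.4361]
0.018 bot- [440.8027 148.2016]
0.018 top+ [193.6798 394.52  ]
0.018 top- [431.7846 408.7607]
0.018 toq+ [217.9867 471.9547]
0.018 toq- [425.6505 485.4251]
0.022 bot+ [239.6067 158.4716]
0.022 bot- [440.3645 165.6483]
0.022 top+ [189.1207 418.7553]
0.022 top- [430.634  433.8536]
0.022 toq+ [214.4102 493.7478]
0.022 toq- [424.4576 507.8392]
```

View pics/w15o.png

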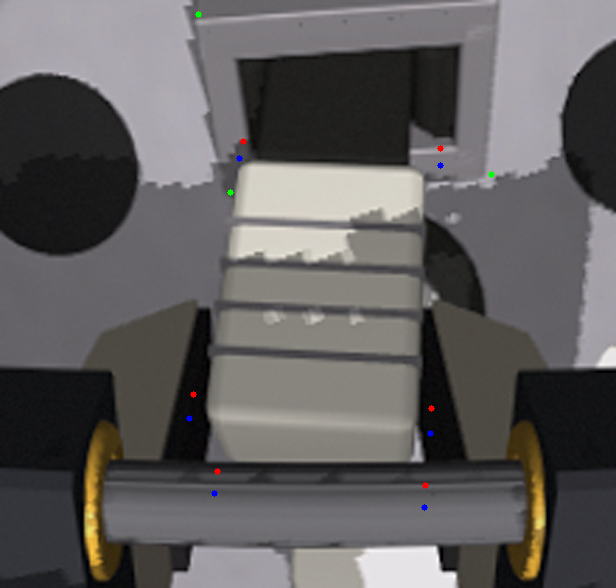

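move_arm:
  increments:
    - [-0.001, 0.0135, -0.0004, -0.027]
    - [-0.0035, 0.027, 0.0001, -0.054]
    - [-0.006, 0.041, 0.0005, -0.08]
    - [-0.008, 0.055, 0.0009, -0.107]
    - [-0.0104, 0.069, 0.0012, -0.134]

```text
time: 14.72
tool_pos: [0.59, 0.0352, 0.1831]
tool_rot: [-1.826, 1.566, 1.171]
contact_force: [-1.1, 10.1, 6.8]
opening: 0.0346
```

```bash
python3 -c "
from h import *
rep(); snap('wrist','w16.png',(200,180,420,390),2.8)
wov('w16.png',[(.020,.14),(.024,.14)],'w16o.png')"
```

```text
t 14.725 F mouth axes [0.5559 9.6264 7.4938] M [ 1.8716  0.5709 -0.9033] open mm 34.61320317675629 grasp in mouth mm [ -0.0959 -11.4426  72.7378]
c++ [120.5407 -20.8796]
c+- [423.2165   0.9491]
c-+ [135.0831 158.6255]
c-- [391.917  177.8489]
0.02 bot+ [185.5154 136.9653]
0.02 bot- [380.7754 131.8722]
0.02 top+ [192.7989 391.5543]
0.02 top- [427.9274 379.458 ]
0.02 toq+ [197.9857 470.0109]
0.02 toq- [403.5708 458.3028]
0.024 bot+ [185.8444 153.9968]
0.024 bot- [384.0399 148.5254]
0.024 top+ [193.7721 416.1247]
0.024 top- [432.2947 403.2116]
0.024 toq+ [199.0193 492.0734]
0.024 toq- [406.9908 479.7659]
```

View pics/w16o.png

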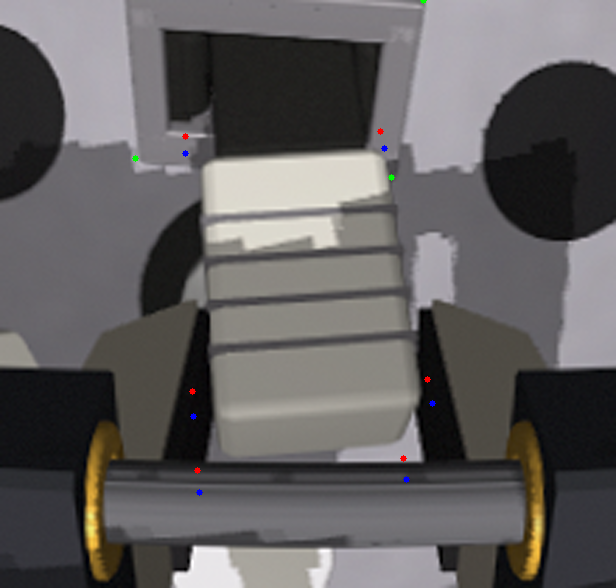

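move_arm:
  increments:
    - [-0.0015, -0.0115, 0.0001, 0.022]
    - [-0.0035, -0.023, 0.0003, 0.044]
    - [-0.0052, -0.035, 0.0006, 0.067]

```text
time: 15.15
tool_pos: [0.591, 0.0456, 0.1843]
tool_rot: [1.308, 1.568, -2.051]
contact_force: [-3.3, -4.6, 3.1]
opening: 0.0339
```

move_arm:
  increments:
    - [0, 0, 0, 0]
    - [0, 0, 0, 0]
    - [0.01, 0, -0.0057, 0]
    - [0.021, 0, -0.012, 0]
    - [0.021, 0, -0.012, 0]
  gripper: 0.55

```text
time: 15.78
tool_pos: [0.5959, 0.0456, 0.1754]
tool_rot: [0.19, 1.57, 3.115]
contact_force: [-0.7, -0.2, 0.4]
opening: 0.0414
```

```bash
python3 -c "
from h import *
rep(); snap('wrist','w17.png',(200,180,420,390),2.8)
wov('w17.png',[(.020,.0),(.024,.0)],'w17o.png')"
```

```text
t 15.775 F mouth axes [-0.3315 -0.3058  0.6858] M [ 0.0152 -0.0108  0.05  ] open mm 41.3970158083905 grasp in mouth mm [-0.8735  0.0543 64.2098]
c++ [155.8393  19.8531]
c+- [470.7624  20.9865]
c-+ [180.137  199.1403]
c-- [445.0368 200.0622]
0.02 bot+ [211.1476 171.986 ]
0.02 bot- [414.4498 172.697 ]
0.02 top+ [189.0941 440.6579]
0.02 top- [434.9012 441.4673]
0.02 toq+ [205.0979 514.0766]
0.02 toq- [418.2429 514.7706]
0.024 bot+ [209.5221 190.0345]
0.024 bot- [415.9661 190.7538]
0.024 top+ [187.2252 466.3916]
0.024 top- [436.6194 467.2075]
0.024 toq+ [203.7918 536.9136]
0.024 toq- [419.4142 537.612 ]
```

View pics/w17o.png

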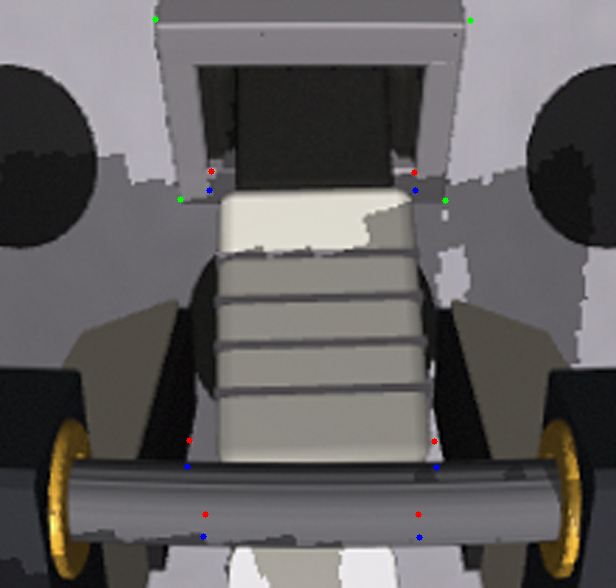

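move_arm:
  increments:
    - [0, 0, 0, 0]
    - [0, 0, 0, 0]
    - [0, 0, 0, 0]
  gripper: 1
  squeeze: 12

```text
time: 16.2
tool_pos: [0.596, 0.0454, 0.1762]
tool_rot: [1.944, 1.57, -1.414]
contact_force: [-0.5, -1.9, -0.1]
opening: 0.0343
```

move_arm:
  increments:
    - [-0.0015, -0.012, 0.0009, 0.022]
    - [-0.0035, -0.024, 0.002, 0.044]
    - [-0.005, -0.034, 0.003, 0.067]

```text
time: 16.58
tool_pos: [0.597, 0.0571, 0.1789]
tool_rot: [1.489, 1.566, -1.942]
contact_force: [-6.1, -9.9, 6.7]
opening: 0.0352
```

```bash
python3 -c "
from h import *
rep()"
```

```text
t 16.575 F mouth axes [  0.0597 -10.969    7.7166] M [-2.0699  0.6492  0.9803] open mm 35.19097151006274 grasp in mouth mm [-0.4192 11.6277 68.0142]
```

Tilts well. Next is a full swing with the pull.

move_arm:
  increments:
    - [-0.001, 0.0135, -0.0004, -0.027]
    - [-0.0035, 0.027, 0.0001, -0.054]
    - [-0.006, 0.041, 0.0005, -0.08]
    - [-0.008, 0.055, 0.0009, -0.107]
    - [-0.0104, 0.069, 0.0012, -0.134]

```text
time: 17.2
tool_pos: [0.5898, 0.0355, 0.1834]
tool_rot: [-1.831, 1.566, 1.167]
contact_force: [-1.8, 10.9, 6.7]
opening: 0.0345
```

```bash
python3 -c "
from h import *
rep()"
```

```text
t 17.2 F mouth axes [-0.2219 10.2563  7.8232] M [ 1.9679  0.6947 -0.9651] open mm 34.534394364482885 grasp in mouth mm [ -0.157  -11.1917  73.0166]
```

move_arm:
  increments:
    - [-0.001, -0.0135, -0.0003, 0.027]
    - [-0.0035, -0.027, 0.0001, 0.054]
    - [-0.006, -0.041, 0.0005, 0.08]
    - [-0.008, -0.055, 0.0009, 0.107]
    - [-0.0104, -0.069, 0.0012, 0.134]

```text
time: 17.82
tool_pos: [0.5925, 0.0583, 0.1867]
tool_rot: [1.461, 1.566, -1.97]
contact_force: [-5.2, -9.0, 6.6]
opening: 0.0344
```

```bash
python3 -c "
from h import *
rep(); snap('wrist','w18.png',(200,180,420,390),2.8)
wov('w18.png',[(.026,-.14),(.03,-.14)],'w18o.png')"
```

```text
t 17.825 F mouth axes [ 0.6241 -9.8997  7.3083] M [-1.748   0.6901  0.854 ] open mm 34.38480263578195 grasp in mouth mm [-0.5317 11.7678 77.1385]
c++ [205.4922 -16.5819]
c+- [503.8002 -35.7148]
c-+ [234.6225 160.5667]
c-- [488.6857 143.5155]
0.026 bot+ [241.3045 136.1018]
0.026 bot- [438.0398 142.8127]
0.026 top+ [191.3789 386.6292]
0.026 top- [428.2279 400.888 ]
0.026 toq+ [215.9074 464.8974]
0.026 toq- [422.7041 478.4544]
0.03 bot+ [237.8446 152.9574]
0.03 bot- [437.5418 160.0819]
0.03 top+ [186.763 410.643]
0.03 top- [427.0114 425.7716]
0.03 toq+ [212.2833 486.5407]
0.03 toq- [421.463  500.7302]
```

View pics/w18o.png

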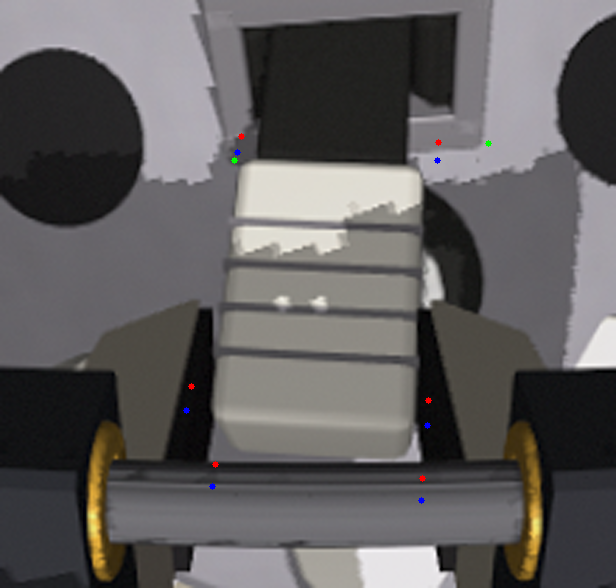

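move_arm:
  increments:
    - [-0.001, 0.0135, -0.0004, -0.027]
    - [-0.0035, 0.027, 0.0001, -0.054]
    - [-0.006, 0.041, 0.0005, -0.08]
    - [-0.008, 0.055, 0.0009, -0.107]
    - [-0.0104, 0.069, 0.0012, -0.134]

```text
time: 18.5
tool_pos: [0.5849, 0.0361, 0.1914]
tool_rot: [-1.737, 1.566, 1.26]
contact_force: [-0.5, 9.2, 5.1]
opening: 0.034
```

```bash
python3 -c "
from h import *
rep(); snap('wrist','w19.png',(200,180,420,390),2.8);snap('side','s19.png',(220,130,350,260),4.6)
wov('w19.png',[(.026,.14),(.03,.14)],'w19o.png')"
```

```text
t 18.5 F mouth axes [0.4134 8.8521 5.6241] M [ 1.6764  0.6912 -0.8291] open mm 34.032970616486715 grasp in mouth mm [ -0.388  -11.7096  82.3859]
c++ [128.2982 -52.4171]
c+- [420.4781 -31.9601]
c-+ [140.9897 126.1507]
c-- [391.009  144.3451]
0.026 bot+ [191.8978 120.8698]
0.026 bot- [384.6803 115.8264]
0.026 top+ [200.4743 369.1018]
0.026 top- [432.6498 357.0949]
0.026 toq+ [204.7126 449.8158]
0.026 toq- [408.2411 438.0419]
0.03 bot+ [192.3287 137.4489]
0.03 bot- [387.9995 132.032 ]
0.03 top+ [201.5476 393.1311]
0.03 top- [437.1004 380.3046]
0.03 toq+ [205.8181 471.5186]
0.03 toq- [411.7344 459.1364]
```

View pics/w19o.png

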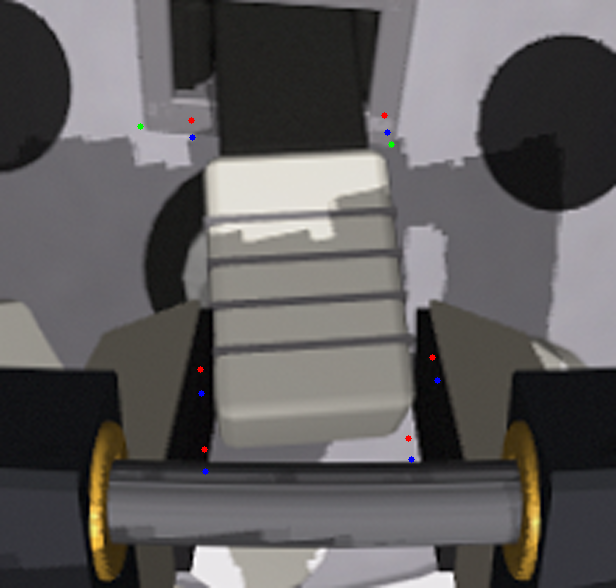

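View pics/s19.png

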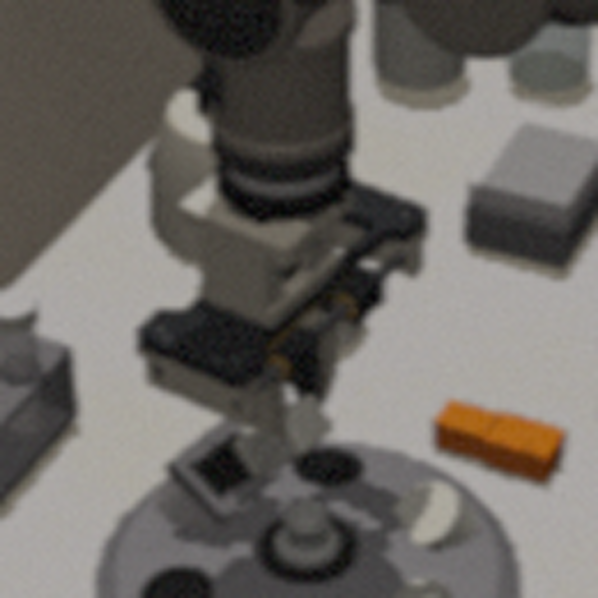

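move_arm:
  increments:
    - [-0.0005, -0.012, -0.0005, 0.022]
    - [-0.001, -0.024, -0.001, 0.044]
    - [-0.002, -0.0345, -0.0012, 0.067]
    - [-0.002, -0.0345, -0.0012, 0.067]

```text
time: 19.1
tool_pos: [0.5869, 0.0468, 0.1914]
tool_rot: [1.282, 1.569, -2.076]
contact_force: [-3.8, -2.1, 5.0]
opening: 0.0339
```

```bash
python3 -c "
from h import *
rep()"
```

```text
t 19.1 F mouth axes [-0.3357 -2.8868  5.9954] M [-0.7892  0.7051  0.3203] open mm 33.85162859347867 grasp in mouth mm [-0.675  -0.7508 82.6361]
```

move_arm:
  increments:
    - [0, 0, 0, 0]
    - [-0.003, 0, 0.0018, 0]
    - [-0.0065, 0, 0.0038, 0]
  squeeze: 18

```text
time: 19.48
tool_pos: [0.5869, 0.047, 0.1927]
tool_rot: [2.746, 1.569, -0.613]
contact_force: [6.1, -4.1, -9.4]
opening: 0.0333
```

```bash
python3 -c "
from h import *
rep(); snap('wrist','w20.png',(200,180,420,390),2.8)
wov('w20.png',[(.03,.0),(.034,.0)],'w20o.png')"
```

```text
t 19.475 F mouth axes [  1.2049  -2.6669 -11.5993] M [-0.6487 -1.1737  0.367 ] open mm 33.326878897800626 grasp in mouth mm [-0.1215 -0.5483 83.843 ]
c++ [164.4444 -41.1491]
c+- [455.6548 -40.3171]
c-+ [185.0794 135.846 ]
c-- [434.5844 136.6076]
0.03 bot+ [211.4673 134.279 ]
0.03 bot- [406.9431 134.8724]
0.03 top+ [189.623  384.1976]
0.03 top- [426.1392 385.0058]
0.03 toq+ [204.7545 463.4622]
0.03 toq- [411.39   464.1779]
0.034 bot+ [209.877  151.0088]
0.034 bot- [408.3452 151.6153]
0.034 top+ [187.7329 408.3151]
0.034 top- [427.7921 409.1461]
0.034 toq+ [203.4163 485.2108]
0.034 toq- [412.5369 485.9421]
```

View pics/w20o.png

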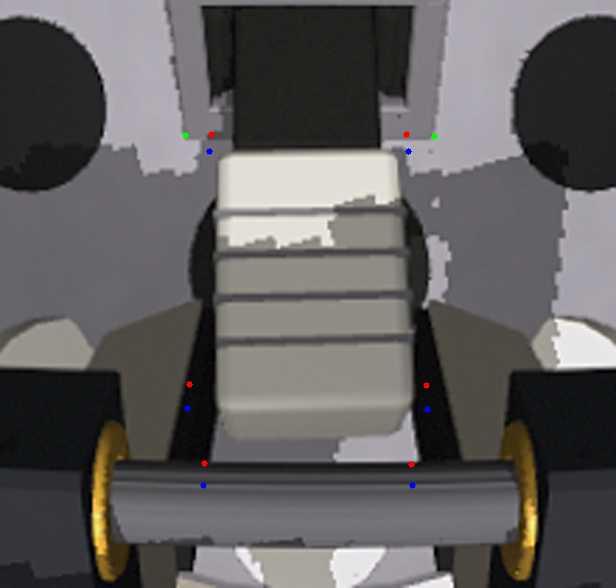

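move_arm:
  increments:
    - [0.004, 0, -0.0023, 0]
    - [0.004, 0, -0.0023, 0]
  squeeze: 12

```text
time: 19.77
tool_pos: [0.587, 0.0473, 0.192]
tool_rot: [2.356, 1.57, -1.002]
contact_force: [1.8, -3.9, -3.7]
opening: 0.0334
```

```bash
python3 -c "
from h import *
import cv2
rep(); o=robot.observe(); snap('wrist','w21.png',(220,100,400,300),3)
box=(220,100);f=3
im=cv2.imread('pics/w21.png');R=mouthR(-.22);m=mouth(.5675,.0519,-.22)
def pt(x,y,z,c):
    u=(wproj(m+R@np.array([x,y,z])/1e3,o)-box)*f;cv2.circle(im,(int(u[0]),int(u[1])),2,c,-1);print(x,y,z,u)
for b in (1,-1):
    for a in (1,-1):
        pt(24.5*a,28*b,0,(0,255,0)); pt(14*a,21*b,0,(0,255,255))
    for out,c in ((22,(0,0,255)),(26,(255,0,255)),(30,(255,0,0))):
        pt(12,14*b,-32+out,c); pt(13,17*b,6+out,c); pt(13,17*b,56+out,c)
cv2.imwrite('pics/w21o.png',im)
"
```

```text
t 19.775 F mouth axes [ 0.4217 -3.4398 -4.4639] M [-0.6044 -0.4074  0.3489] open mm 33.35869126973619 grasp in mouth mm [-0.4371 -0.2477 83.146 ]
24.5 28 0 [117.2937 196.2957]
14 21 0 [159.9302 241.5353]
-24.5 28 0 [139.3658 386.4129]
-14 21 0 [169.3975 350.2616]
12 14 -10 [201.0313 217.1127]
13 17 28 [171.3117 350.9837]
13 17 78 [148.7238 605.3793]
12 14 -6 [199.9326 229.8663]
13 17 32 [169.6818 367.9712]
13 17 82 [146.7412 630.0523]
12 14 -2 [198.8092 243.0048]
13 17 36 [168.0191 385.4902]
13 17 86 [144.7423 655.409 ]
24.5 -28 0 [430.7842 197.3452]
14 -21 0 [387.8821 242.3014]
-24.5 -28 0 [407.6994 387.3236]
-14 -21 0 [377.8404 350.9676]
12 -14 -10 [347.033  217.6033]
13 -17 28 [375.4975 351.6736]
13 -17 78 [395.8697 606.2377]
12 -14 -6 [348.0111 230.364 ]
13 -17 32 [376.9735 368.6725]
13 -17 82 [397.6476 630.9268]
12 -14 -2 [349.0107 243.5098]
13 -17 36 [378.4783 386.2032]
13 -17 86 [399.4381 656.3002]
```

View pics/w21o.png

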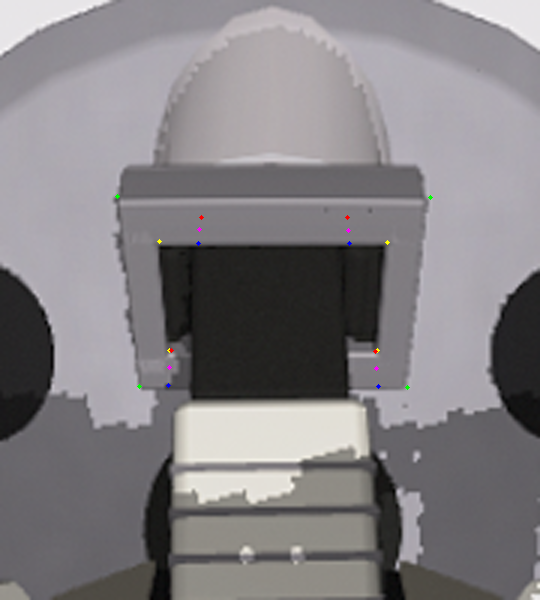

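move_arm:
  increments:
    - [0, 0, 0, 0]
    - [0, 0, 0, 0]
    - [0.012, 0, -0.007, 0]
    - [0.023, 0, -0.0135, 0]
    - [0.023, 0, -0.0135, 0]
  gripper: 0.55

```text
time: 20.45
tool_pos: [0.5919, 0.0465, 0.1825]
tool_rot: [0.144, 1.57, 3.069]
contact_force: [-0.0, 0.0, -0.2]
opening: 0.0414
```

```bash
python3 -c "
from h import *
rep(); snap('wrist','w22.png',(200,120,420,390),2.2); snap('side','s22.png',(220,130,350,260),4.6)"
```

```text
t 20.45 F mouth axes [-0.1114 -0.0004 -0.1207] M [ 0.058   0.0592 -0.0052] open mm 41.41642690124396 grasp in mouth mm [-0.9181  0.0489 72.4788]
```

View pics/w22.png

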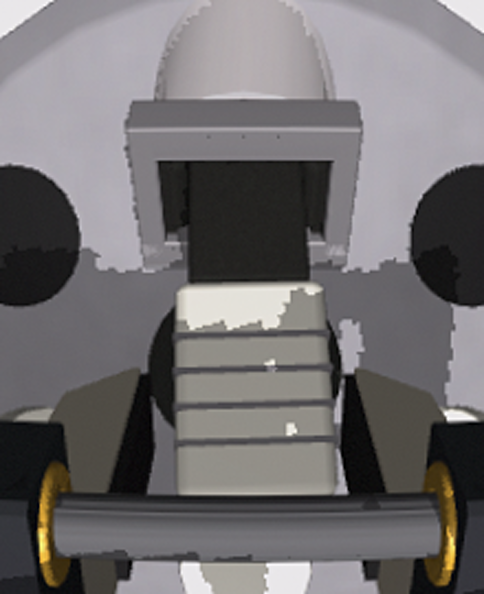

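View pics/s22.png

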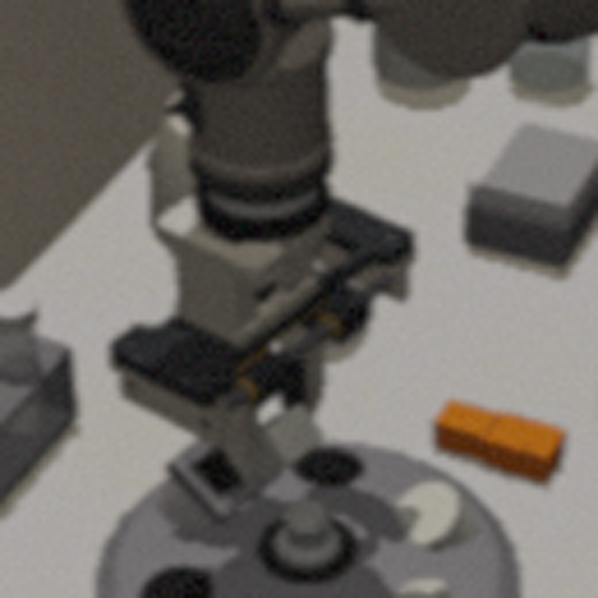

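```bash
python3 -c "
from h import *
o=robot.observe();R=mouthR(-.22);m=mouth(.5675,.0519,-.22)
P=lambda x,y,z:(wproj(m+R@np.array([x,y,z])/1e3,o)-[200,120])*2.2
print('collar',P(24.5,0,0),P(14,0,0),P(-24.5,28,0))
for out in (20,24,28,32): print(out,P(13,0,6+out),P(13,17,6+out),P(13,17,56+out),P(13,0,6+out-0)-P(12,14,6+out))
"
```

```text
collar [246.1778 124.3963] [246.0408 158.6585] [144.1373 265.4601]
20 [245.7704 239.0699] [168.4547 238.8774] [151.5468 437.4176] [63.488  -2.9774]
24 [245.7263 252.3993] [167.2235 252.1649] [150.0852 456.5728] [64.4578 -2.9428]
28 [245.6809 266.1475] [165.9688 265.8675] [148.6168 476.2303] [65.4456 -2.902 ]
32 [245.6341 280.3264] [164.6909 279.9967] [147.1442 496.3864] [66.451  -2.8544]
```

move_arm:
  increments:
    - [0, 0, 0, 0]
    - [0, 0, 0, 0]
    - [0, 0, 0, 0]
  gripper: 1
  squeeze: 12

```text
time: 20.92
tool_pos: [0.5919, 0.0461, 0.1833]
tool_rot: [1.666, 1.57, -1.693]
contact_force: [-0.9, -3.3, 0.3]
opening: 0.0336
```

move_arm:
  increments:
    - [-0.0015, -0.012, 0.0009, 0.022]
    - [-0.0035, -0.024, 0.002, 0.044]
    - [-0.005, -0.036, 0.003, 0.067]

```text
time: 21.3
tool_pos: [0.5929, 0.0591, 0.1859]
tool_rot: [1.353, 1.567, -2.077]
contact_force: [-7.4, -7.7, 8.1]
opening: 0.0344
```

```bash
python3 -c "
from h import *
rep(); snap('wrist','w23.png',(200,120,420,390),2.2)"
```

```text
t 21.3 F mouth axes [-0.8022 -9.13    9.7667] M [-1.8855  0.8151  0.9437] open mm 34.357117382933104 grasp in mouth mm [-0.6767 12.6523 76.2701]
```

View pics/w23.png

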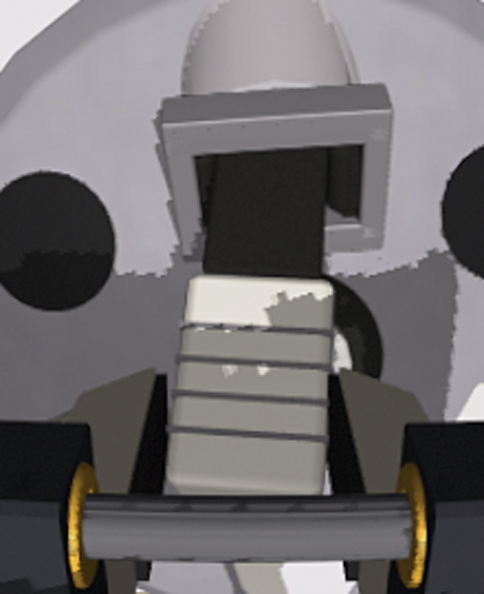

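move_arm:
  increments:
    - [-0.001, 0.0145, -0.0004, -0.027]
    - [-0.0035, 0.029, 0.0001, -0.054]
    - [-0.006, 0.0435, 0.0004, -0.08]
    - [-0.008, 0.058, 0.0008, -0.107]
    - [-0.0104, 0.072, 0.001, -0.134]

```text
time: 21.98
tool_pos: [0.5854, 0.0362, 0.1902]
tool_rot: [-1.629, 1.566, 1.368]
contact_force: [-1.0, 8.4, 4.3]
opening: 0.0338
```

```bash
python3 -c "
from h import *
rep()"
```

```text
t 21.975 F mouth axes [-0.2916  7.9315  5.1056] M [ 1.625   0.7015 -0.8111] open mm 33.84259300352049 grasp in mouth mm [ -0.6331 -11.5055  81.1838]
```

move_arm:
  increments:
    - [-0.001, -0.0145, -0.0004, 0.027]
    - [-0.0035, -0.029, 0.0001, 0.054]
    - [-0.006, -0.0435, 0.0004, 0.08]
    - [-0.008, -0.058, 0.0008, 0.107]
    - [-0.0104, -0.072, 0.001, 0.134]

```text
time: 22.6
tool_pos: [0.5883, 0.0607, 0.1937]
tool_rot: [1.203, 1.567, -2.228]
contact_force: [-4.5, -6.6, 3.2]
opening: 0.0337
```

```bash
python3 -c "
from h import *
rep(); snap('wrist','w24.png',(200,120,420,390),2.2); snap('side','s24.png',(220,130,350,260),4.6)"
```

```text
t 22.6 F mouth axes [-0.9538 -7.4282  4.2099] M [-1.3028  0.5834  0.5614] open mm 33.6767516756949 grasp in mouth mm [-0.9888 13.1712 85.4379]
```

View pics/w24.png

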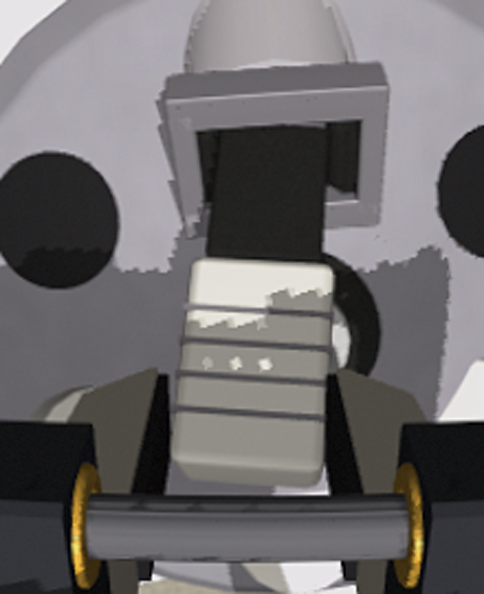

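View pics/s24.png

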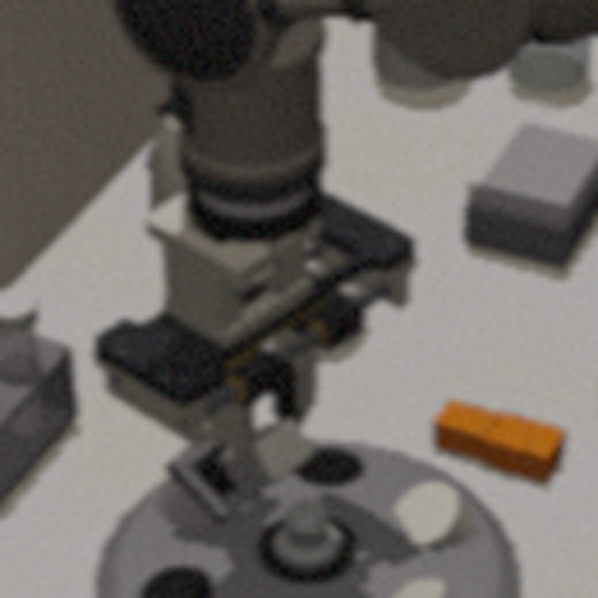

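move_arm:
  increments:
    - [-0.0015, 0.012, 0.0, -0.022]
    - [-0.003, 0.024, 0.0, -0.044]
    - [-0.005, 0.036, 0.0004, -0.067]
    - [-0.005, 0.036, 0.0004, -0.067]

```text
time: 23.2
tool_pos: [0.5849, 0.0488, 0.1957]
tool_rot: [-1.624, 1.569, 1.301]
contact_force: [-2.3, 3.4, 3.1]
opening: 0.0333
```

```bash
python3 -c "
from h import *
rep(); snap('wrist','w25.png',(200,120,420,390),2.2)"
```

```text
t 23.2 F mouth axes [-1.0187  2.8267  4.1975] M [ 0.8823  0.5253 -0.3718] open mm 33.34149539491469 grasp in mouth mm [-0.6134  0.7034 87.5472]
```

View pics/w25.png

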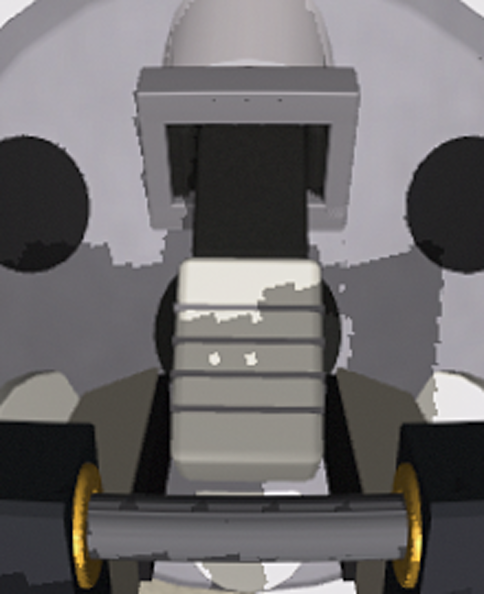

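move_arm:
  increments:
    - [-0.002, 0, 0.0012, 0]
    - [-0.0045, 0, 0.0026, 0]

```text
time: 23.5
tool_pos: [0.5847, 0.0481, 0.1966]
tool_rot: [2.923, 1.57, -0.435]
contact_force: [4.7, 0.6, -8.7]
opening: 0.0334
```

```bash
python3 -c "
from h import *
rep()"
```

```text
t 23.5 F mouth axes [-0.5018  1.5838 -9.7428] M [ 0.574  -0.8942 -0.2672] open mm 33.43882602769311 grasp in mouth mm [-0.2974 -0.0054 88.3563]
```

move_arm:
  increments:
    - [0.0035, 0, -0.002, 0]
    - [0.0035, 0, -0.002, 0]
    - [0.015, 0, -0.0085, 0]
    - [0.027, 0, -0.0155, 0]
    - [0.027, 0, -0.0155, 0]
  gripper: 0.55

```text
time: 24.12
tool_pos: [0.5899, 0.0468, 0.1858]
tool_rot: [0.351, 1.57, -3.007]
contact_force: [0.0, -0.5, 0.6]
opening: 0.0413
```

```bash
python3 -c "
from h import *
rep(); snap('wrist','w26.png',(220,110,400,290),3.3);snap('top','t26.png',(260,130,380,230),5)
o=robot.observe();R=mouthR(-.22);m=mouth(.5675,.0519,-.22)
P=lambda x,y,z:(wproj(m+R@np.array([x,y,z])/1e3,o)-[220,110])*3.3
print('collar',P(24.5,0,0),P(14,0,0),P(-24.5,28,0))
for out in (20,24,28,32,36): print(out,P(13,0,6+out),P(13,17,6+out),P(13,17,56+out),'foot',P(12,14,out-32))
"
```

```text
t 24.125 F mouth axes [ 0.4297 -0.5194  0.4252] M [0.0776 0.0341 0.0402] open mm 41.32414183144275 grasp in mouth mm [-1.0115 -0.1225 76.3413]
collar [303.0738 204.049 ] [302.8779 255.1831] [151.773  415.3811]
20 [302.4801 372.3107] [188.1921 372.089 ] [163.1644 661.4331] foot [221.3729 219.6904]
24 [302.4152 391.7051] [186.3783 391.426 ] [160.9839 689.4308] foot [220.1511 234.1848]
28 [302.3484 411.7103] [184.5289 411.3684] [158.7892 718.1847] foot [218.902 249.12 ]
32 [302.2798 432.3445] [182.6442 431.934 ] [156.5842 747.6929] foot [217.6251 264.5117]
36 [302.2092 453.6254] [180.7248 453.1403] [154.3733 777.9498] foot [216.32  280.376]
```

View pics/w26.png

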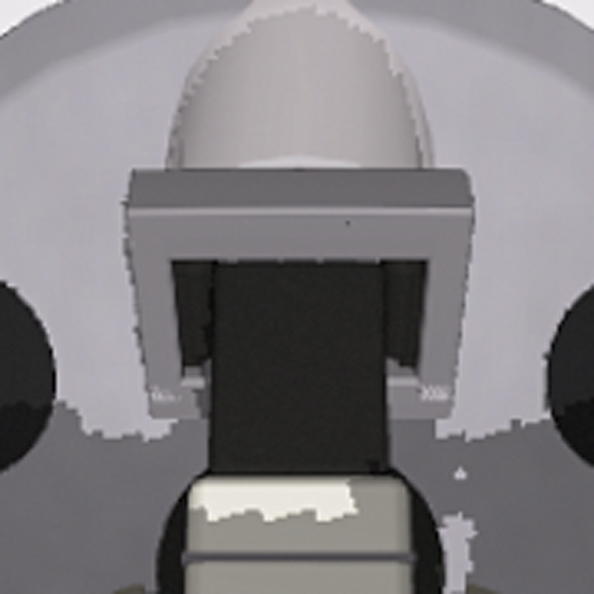

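View pics/t26.png

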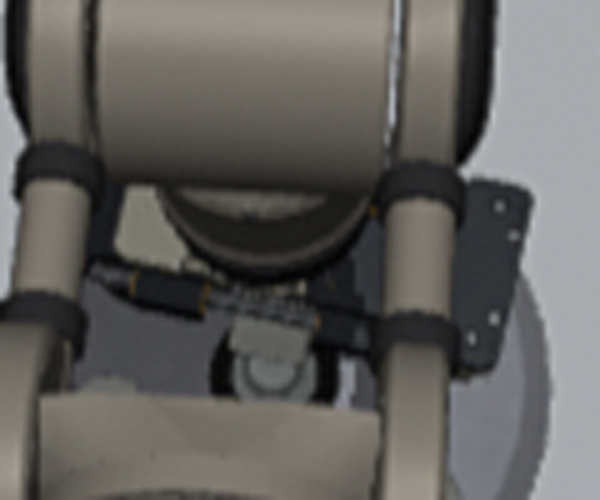

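```bash
cat >> h.py <<'E'
def wray(u,v):
    p=robot.camera_params('wrist');dx,dy=(u-p['cx'])/p['fx'],(v-p['cy'])/p['fy'];th=np.hypot(dx,dy)
    return np.array([np.sin(th)*dx/th,np.sin(th)*dy/th,np.cos(th)]) if th>1e-9 else np.array([0,0,1.])
def seg(uL,uR,v,width,o,p=(.5675,.0519,-.22)):
    """level segment of known width seen between pixels -> centre in mouth frame mm"""
    a,b=wray(uL,v),wray(uR,v);k=width/np.linalg.norm(b-a) # symmetric approx
    c=(a+b)/2*k
    M=np.array(robot.camera_params('wrist')['tool_from_camera']);X=toolR(o)@(M[:3,:3]@c+M[:3,3])+o['tool_pos']
    return mouthR(p[2]).T@(X-mouth(*p))*1e3
E
python3 -c "
from h import *
o=robot.observe()
f=lambda u:220+u/3.3-.35
g=lambda v:110+v/3.3-.35
print('grip bottom',seg(f(187),f(412),g(477),.034*.985,o))
print('collar outer top edge',seg(f(130),f(471),g(208),.056,o))
print('opening far edge',seg(f(172),f(428),g(262),.042,o))
print('rib',seg(f(185),f(413),g(555),.034,o))
print('plug at bottom',seg(f(210),f(389),g(470),.028,o))
print('plug at collar',seg(f(215),f(387),g(275),.028,o))
"
```

```text
grip bottom [ 2.5543  0.5593 37.2896]
collar outer top edge [19.9152  0.6061 -5.6703]
opening far edge [12.9635  0.6561  0.0443]
rib [-5.0953  0.5941 46.0684]
plug at bottom [-3.9746  0.5902 30.3615]
plug at collar [12.1075  0.4821  2.4186]
```

```bash
python3 -c "
from h import *
o=robot.observe(); 
o1=dict(o); o1['tool_pos']=np.array([.6117,.0423,.2717]); o1['tool_rot']=np.array([.108,1.569,3.036])
f=lambda u:250+u/4-.35
g=lambda v:110+v/4-.35
print('w1 grip bottom',seg(f(149),f(325),g(385),.034*.985,o1))
print('w1 rib4',seg(f(143),f(329),g(487),.034,o1))
print('w1 collar',seg(f(90),f(382),g(310),.056,o1))
# w17
o1['tool_pos']=np.array([.5959,.0456,.1754]);o1['tool_rot']=np.array([.19,1.57,3.115])
f=lambda u:200+u/2.8-.35
g=lambda v:180+v/2.8-.35
print('w17 grip bottom',seg(f(220),f(412),g(190),.034*.985,o1),'rib1',seg(f(218),f(417),g(254),.034,o1),'rib4',seg(f(217),f(430),g(390),.034,o1),'collar',seg(f(156),f(466),g(26),.056,o1))
o1['tool_pos']=np.array([.6041,.0414,.1627]);o1['tool_rot']=np.array([2.931,1.57,-.428])
print('w5 grip bottom',seg(f(200),f(396),g(175),.034*.985,o1),'rib1',seg(f(198),f(402),g(232),.034,o1),'rib4',seg(f(190),f(415),g(356),.034,o1))
"; python3 - <<'E'
import cv2
im=cv2.imread('pics/t26.png')
E
```

```text
w1 grip bottom [12.5074  2.4561  8.6147]
w1 rib4 [ 7.0488  2.4441 30.2097]
w1 collar [21.91    2.7521 -2.562 ]
w17 grip bottom [ 5.2701 -0.4173 22.9327] rib1 [ 1.0393 -0.7006 33.7534] rib4 [-2.6154 -1.6779 58.4402] collar [21.7732  0.5692 -1.9322]
w5 grip bottom [11.1938  0.3345  8.0497] rib1 [ 8.2378 -0.0891 18.1674] rib4 [ 9.4253 -0.7236 43.2462]
```

```bash
python3 -c "
from h import *
import cv2
snap('side','s26.png',(245,190,325,260),7.5)
im=cv2.imread('pics/s26.png');R=mouthR(-.22);m=mouth(.5675,.0519,-.22)
for out,c in ((20,(0,0,255)),(26,(255,0,255)),(32,(255,0,0))):
  for x in (13,-13):
    for y in (17,-17):
      for z in (6,56):
        u=(proj('side',m+R@np.array([x,y,z+out])/1e3)[0]-[245,190])*7.5;cv2.circle(im,(int(u[0]),int(u[1])),2,c,-1)
for x in (24.5,-24.5):
  for y in (28,-28):
    u=(proj('side',m+R@np.array([x,y,0])/1e3)[0]-[245,190])*7.5;cv2.circle(im,(int(u[0]),int(u[1])),3,(0,255,0),-1)
cv2.imwrite('pics/s26o.png',im)
"
```

```text
(no output)
```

View pics/s26o.png

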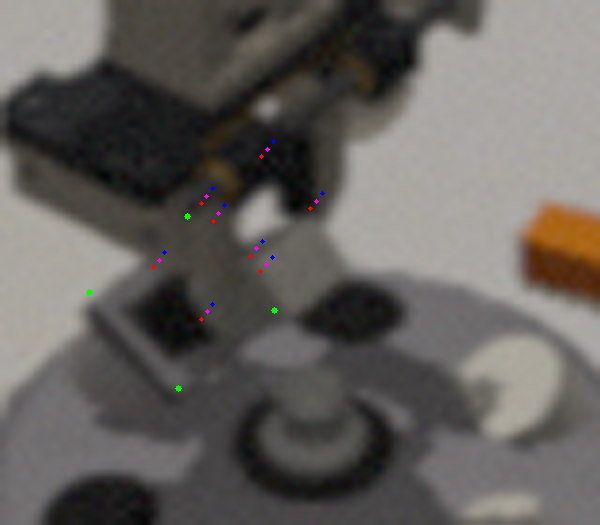

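View pics/s26.png

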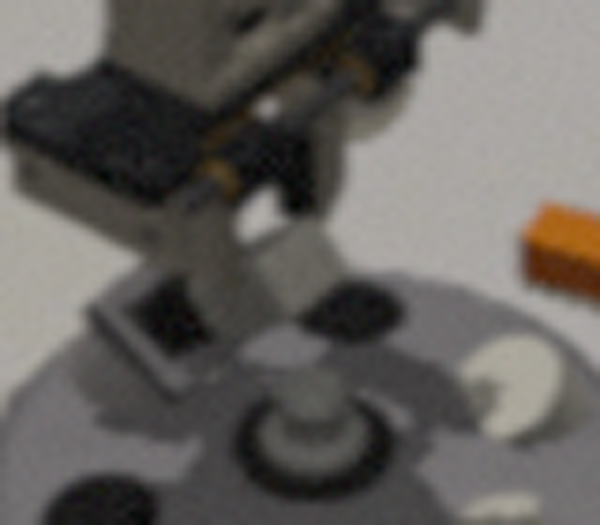

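```bash
cat >> h.py <<'E'
def lean(out,b,x0,pts,p=(.5675,.0519,-.22)):
    """stopper local pts(mm) -> world; pivot at lips (x0,0,-6); stopper z=26-... b>0 leans top to -x"""
    R=mouthR(p[2]);m=mouth(*p);c,s=np.cos(b),np.sin(b)
    q=np.array(pts,float);q=q-[0,0,26-out]
    return [m+R@np.array([x0+c*x-s*z,y,-6+s*x+c*z])/1e3 for x,y,z in q]
E
python3 - <<'E'
from h import *
from scipy.optimize import least_squares
o=robot.observe()
P=lambda X:(wproj(X,o)-[220,110])*3.3/3.3
w=lambda u,v:np.array([u/3.3-.35,v/3.3-.35])
off=np.array([0,5/3.3])   # collar offset
S=lambda u,v:np.array([u/7.5-.45+245,v/7.5-.45+190])
soff=np.array([0,1.])
def f(q):
    out,b,x0=q
    B=lean(out,b,x0,[[13,17,38.8],[13,-17,38.8],[12,14,38],[0,0,88],[0,17,88],[0,-17,88]])
    e=[]
    e+=list(P(B[0])+off-w(186,476));e+=list(P(B[1])+off-w(413,476))
    e+=list(proj('side',B[3])[0]-S(300,270))
    return e
for x0 in (-2,0,2):
    r=least_squares(lambda q:f([q[0],q[1],x0]),[22,.3]);print(x0,r.x,np.degrees(r.x[1]),r.fun)
E
```

```text
-2 [24.6572  0.2927] 16.772196794811627 [ 1.8717 -0.1964  0.5411  0.0462  1.5058 -0.9269]
0 [25.3299  0.3179] 18.21378593332753 [ 1.6854 -0.2065  0.7289  0.0374  1.5764 -0.8461]
2 [26.0192  0.3427] 19.636677546605167 [ 1.5028 -0.2155  0.9129  0.0297  1.6402 -0.7608]
```

move_arm:
  increments:
    - [0.035, 0, 0.01, 0]
    - [0.067, 0, 0.016, 0]
    - [0.067, 0, 0.016, 0]

```text
time: 24.65
tool_pos: [0.5825, 0.0484, 0.158]
tool_rot: [0.205, 1.567, 3.13]
contact_force: [0.4, 0.4, -0.2]
opening: 0.0413
```

```bash
python3 -c "
from h import *
rep(); snap('wrist','w27.png',(200,130,420,400),2.2);snap('side','s27.png',(245,190,325,260),7.5)
"
```

```text
t 24.65 F mouth axes [ 0.1402  0.477  -0.3561] M [ 0.027   0.0285 -0.016 ] open mm 41.31139424371888 grasp in mouth mm [-21.4099  -0.0907  56.0027]
```

View pics/w27.png

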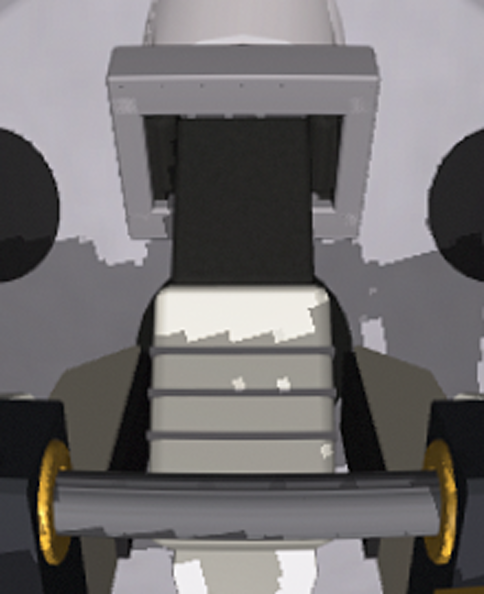

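View pics/s27.png

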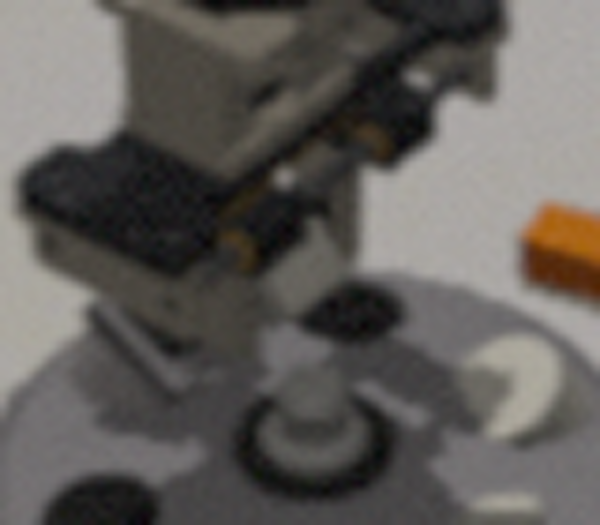

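move_arm:
  increments:
    - [0, 0, 0, 0]
    - [0, 0, 0, 0]
    - [0, 0, 0, 0]
  gripper: 1
  squeeze: 12

```text
time: 25.12
tool_pos: [0.584, 0.0485, 0.1601]
tool_rot: [-2.844, 1.57, 0.081]
contact_force: [0.3, 1.6, 0.5]
opening: 0.0339
```

move_arm:
  increments:
    - [-0.009, 0, -0.01, 0]
    - [-0.017, 0, -0.02, 0]
    - [-0.0245, 0, -0.03, 0]
    - [-0.03, 0, -0.038, 0]

```text
time: 25.62
tool_pos: [0.5983, 0.0452, 0.1716]
tool_rot: [0.037, 1.569, 2.962]
contact_force: [-4.2, 1.9, -2.5]
opening: 0.0341
```

```bash
python3 -c "
from h import *
rep(); snap('wrist','w28.png',(200,130,420,400),2.2);snap('side','s28.png',(245,190,325,260),7.5)
o=robot.observe()
P=lambda X:(wproj(X,o)-[200,130])*2.2
for out in (22,24,26,28):
  for b in (0,.15,.3): 
    B=lean(out,b,0,[[13,17,38],[13,-17,38]]);print(out,b,P(B[0]),P(B[1]))
R=mouthR(-.22);m=mouth(.5675,.0519,-.22)
print('collar',P(m+R@[.0245,0,0]),P(m+R@[.014,0,0]))
"
```

```text
t 25.625 F mouth axes [-5.165   0.9724  0.0684] M [ 0.3766  1.0332 -0.1604] open mm 34.07245142606626 grasp in mouth mm [-0.6203  0.1634 59.7579]
22 0 [164.6547 270.677 ] [328.0261 271.2604]
22 0.15 [165.9632 292.2497] [326.535  292.8191]
22 0.3 [167.5515 310.62  ] [324.7819 311.1744]
24 0 [164.0068 278.0655] [328.6339 278.6519]
24 0.15 [165.4599 300.4597] [326.9895 301.031 ]
24 0.3 [167.1972 319.3205] [325.0809 319.8757]
26 0 [163.3535 285.5662] [329.2464 286.1556]
26 0.15 [164.9561 308.7641] [327.4438 309.3371]
26 0.3 [166.8461 328.0875] [325.3764 328.6433]
28 0 [162.6949 293.1805] [329.8635 293.7729]
28 0.15 [164.452  317.1626] [327.8979 317.7374]
28 0.3 [166.4983 336.9195] [325.6682 337.4759]
collar [246.7695 140.5458] [246.612  175.1743]
```

View pics/w28.png

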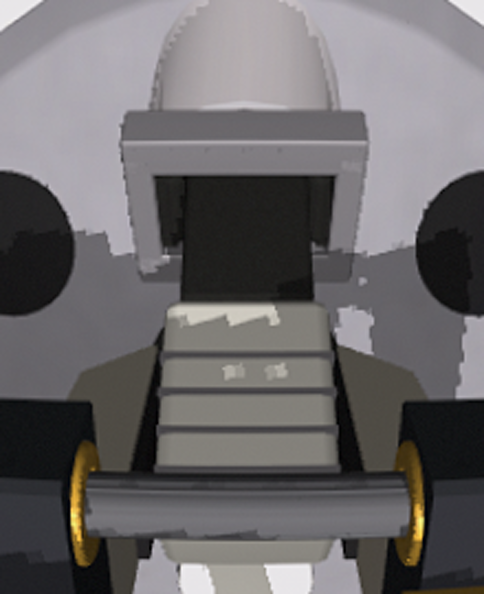

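View pics/s28.png

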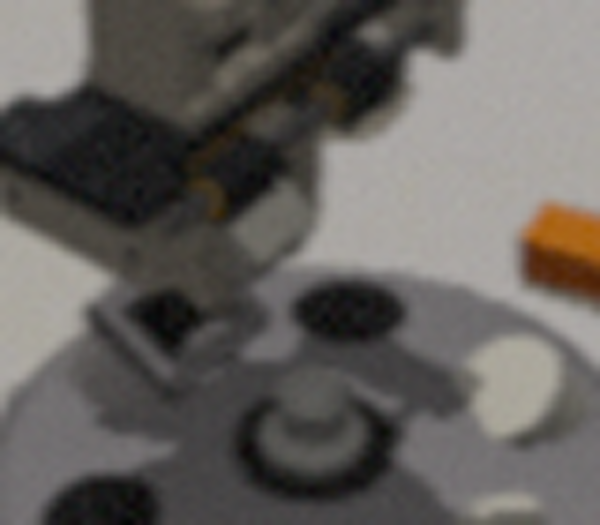

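move_arm:
  increments:
    - [-0.0015, -0.011, 0.0009, 0.022]
    - [-0.0035, -0.022, 0.002, 0.044]
    - [-0.005, -0.032, 0.003, 0.067]

```text
time: 26.1
tool_pos: [0.5998, 0.0549, 0.1746]
tool_rot: [1.756, 1.565, -1.674]
contact_force: [-6.3, -9.2, 2.8]
opening: 0.0375
```

```bash
python3 -c "
from h import *
rep()"
```

```text
t 26.1 F mouth axes [ -2.2061 -10.3272   4.45  ] M [-2.0587  0.7466  0.7957] open mm 37.50987624709616 grasp in mouth mm [ 0.2243 10.1041 62.6505]
```

move_arm:
  increments:
    - [-0.001, 0.013, -0.0004, -0.027]
    - [-0.0035, 0.026, 0.0001, -0.054]
    - [-0.006, 0.039, 0.0005, -0.08]
    - [-0.008, 0.052, 0.0009, -0.107]
    - [-0.0104, 0.065, 0.0013, -0.134]

```text
time: 26.72
tool_pos: [0.5926, 0.0347, 0.1779]
tool_rot: [-1.736, 1.567, 1.262]
contact_force: [0.5, 9.1, -0.6]
opening: 0.0349
```

```bash
python3 -c "
from h import *
rep(); snap('wrist','w29.png',(200,130,420,400),2.2);snap('side','s29.png',(245,190,325,260),7.5)
"
```

```text
t 26.725 F mouth axes [-1.5535  9.0011  0.2317] M [ 1.867   0.287  -0.7916] open mm 34.90769108193009 grasp in mouth mm [ -0.3676 -11.4091  66.788 ]
```

View pics/w29.png

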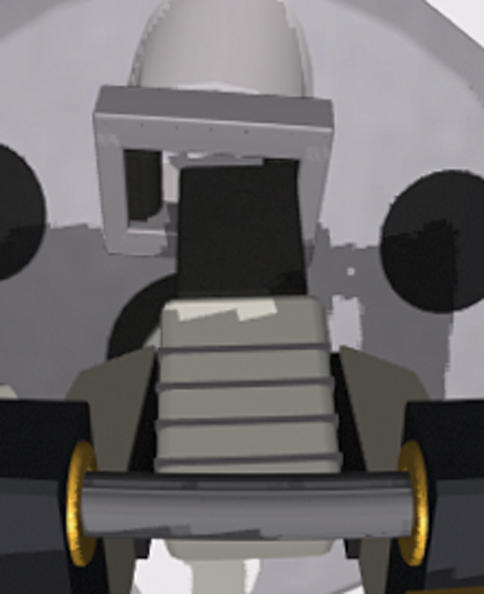

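View pics/s29.png

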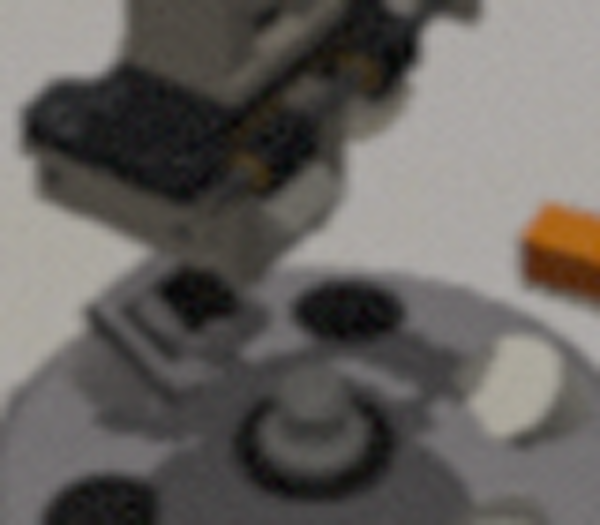

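move_arm:
  increments:
    - [-0.002, -0.011, 0.0004, 0.022]
    - [-0.005, -0.022, 0.0015, 0.044]
    - [-0.009, -0.032, 0.003, 0.067]
    - [-0.013, -0.032, 0.0052, 0.067]
  squeeze: 15

```text
time: 27.32
tool_pos: [0.5921, 0.0461, 0.1832]
tool_rot: [2.124, 1.57, -1.234]
contact_force: [-0.4, -0.8, -2.1]
opening: 0.0338
```

```bash
python3 -c "
from h import *
rep()
"
```

```text
t 27.325 F mouth axes [-1.2172 -0.8943 -1.6697] M [0.0731 0.0743 0.0186] open mm 33.777598536949355 grasp in mouth mm [-0.2872 -0.2682 72.9335]
```

move_arm:
  increments:
    - [-0.015, 0, 0.009, 0]
    - [-0.035, 0, 0.02, 0]
    - [-0.08, 0, 0.025, 0]
    - [-0.15, 0, 0.025, 0]
    - [-0.2, 0, 0.025, 0]

```text
time: 27.95
tool_pos: [0.5824, 0.0481, 0.2651]
tool_rot: [-3.049, 1.569, -0.124]
contact_force: [-0.0, -0.0, -0.5]
opening: 0.0337
```

```bash
python3 -c "
from h import *
rep(); snap('wrist','w30.png');snap('side','s30.png',(230,150,330,270),5);snap('top','t30.png')
"
```

```text
t 27.95 F mouth axes [-0.2711 -0.0236 -0.4374] M [0.0181 0.0015 0.0261] open mm 33.72877730498573 grasp in mouth mm [ 32.0132  -0.4925 148.8418]
```

View pics/w30.png

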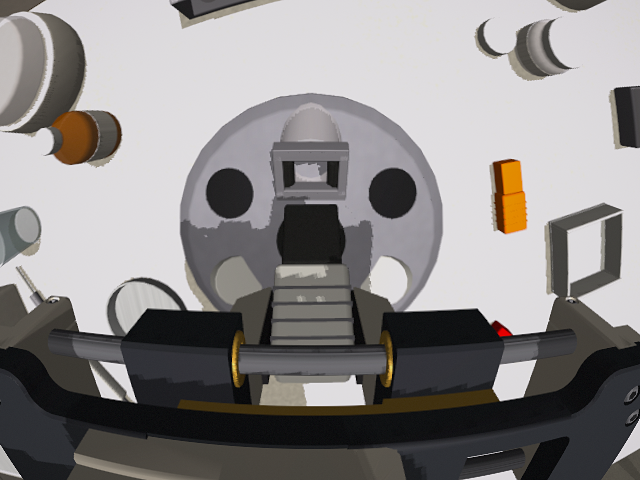

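View pics/s30.png

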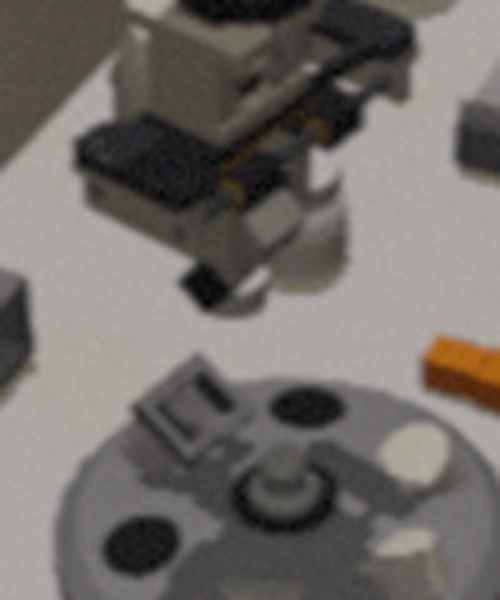

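```bash
python3 -c "
import cv2
im=cv2.imread('pics/w30.png');cv2.imwrite('pics/w30c.png',cv2.resize(im[190:390,240:380],None,fx=3,fy=3,interpolation=cv2.INTER_CUBIC))"
```

```text
(no output)
```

View pics/w30c.png

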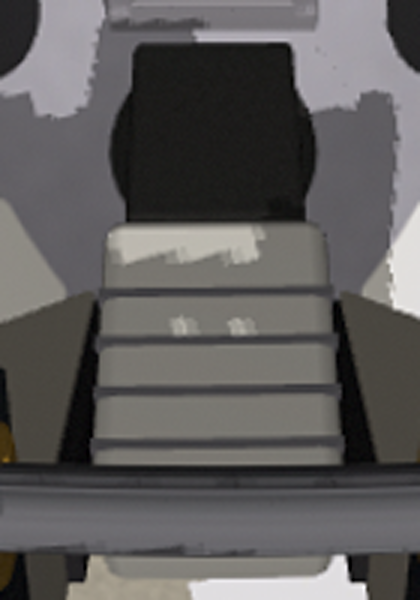

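```bash
cat >> h.py <<'E'
from scipy.optimize import least_squares
def tproj(Xt):
    p=robot.camera_params('wrist');M=np.array(p['tool_from_camera']);c=M[:3,:3].T@(np.array(Xt)-M[:3,3])
    rr=np.hypot(c[0],c[1]);th=np.arctan2(rr,c[2]);return np.array([p['cx']+p['fx']*th*c[0]/rr,p['cy']+p['fy']*th*c[1]/rr])
def sp(q,x,y,z):
    a,c,g,y0=q;s,k=np.sin(g),np.cos(g)
    return np.array([a-k*z-s*x, y0+y, c+s*z-k*x])/1e3
def fitlean(obs,q0=(30,-20,.6,0)):
    """obs: list of (x,halfy,z,uL,uR,v,inset)"""
    def f(q):
        e=[]
        for x,h,z,uL,uR,v,vo in obs:
            A=tproj(sp(q,x,-h,z));B=tproj(sp(q,x,h,z));lo,hi=sorted([A[0],B[0]])
            e+=[(A[1]+B[1])/2+vo-v,(A[1]+B[1])/2+vo-v,lo-uL,hi-uR]
        return e
    r=least_squares(f,q0,loss='soft_l1');return r
E
python3 -c "
from h import *
U=lambda u:240+u/3-.33
V=lambda v:190+v/3-.33
obs=[(12,13.7,0.5,U(132),U(294),V(43),0),(13,16.7,38.7,U(106),U(328),V(222),0),(-13,16.2,87.5,U(104),U(332),V(577),0)]
r=fitlean(obs);print(r.x,np.degrees(r.x[2]),np.array(r.fun).round(1))
q=r.x
print('foot centre',sp(q,0,0,0)*1e3,'at grasp: ',)
# stopper z at grasp point (tool x=-18.8,z=0)
k,s=np.cos(q[2]),np.sin(q[2]);d=np.array([-18.8-q[0],-q[1]]);print('grasp in stopper: z',d@[-k,s],'x',d@[-s,-k])
"
```

```text
[ 40.7902 -33.8853   0.6047   0.0572] 34.647959494599895 [-0.1 -0.1  1.8 -0.1 -0.4 -0.4  0.2 -1.3  0.5  0.5  1.7 -3.5]
foot centre [ 40.7902   0.0572 -33.8853] at grasp: 
grasp in stopper: z 68.28745193309597 x 6.002891998809994
```

move_arm:
  increments:
    - [0, 0, 0.1, 0]
    - [0.08, 0, 0.19, 0]
    - [0.19, 0, 0.19, 0]
    - [0.19, 0, 0.19, 0]

```text
time: 28.6
tool_pos: [0.5053, 0.0645, 0.1841]
tool_rot: [0.213, 1.563, 3.139]
contact_force: [-0.1, 0.6, -0.2]
opening: 0.0338
```

```bash
cat >> h.py <<'E'
def ug():
    o=robot.observe();g=o['tool_pos']-toolR(o)[:,0]*-.0188*-1;d=g-np.array([.5675,.0519,0]);e=np.array([.976,-.218])
    print('t',o['time'],'u mm',d[:2]@e*1e3,'lat',d[:2]@[.218,.976]*1e3,'H',g[2],'F',o['contact_force'],'open',o['opening'])
E
python3 -c "
from h import *
ug(); snap('wrist','w31.png')
"
```

```text
t 28.6 u mm -63.2662628565665 lat -1.1973117210710806 H 0.20285817629300798 F [-0.1487  0.5621 -0.2017] open 0.0337640954490732
```

View pics/w31.png

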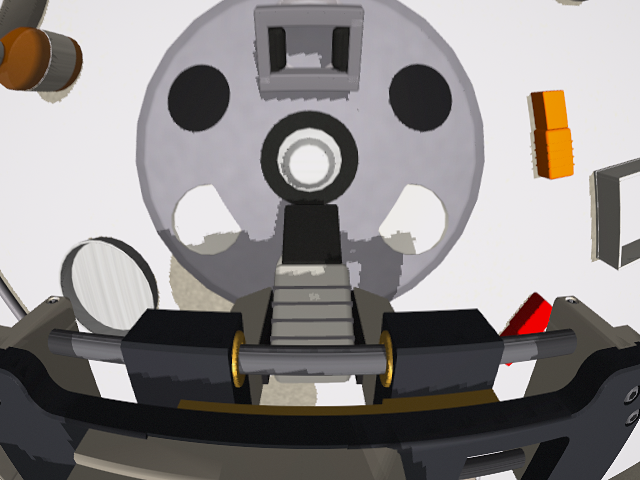

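move_arm:
  increments:
    - [0.03, 0, 0, 0]
    - [0.055, 0, -0.015, 0]
    - [0.055, 0, -0.035, 0]
    - [0.055, 0, -0.055, 0]
    - [0.055, 0, -0.055, 0]
  squeeze: 8

```text
time: 29.28
tool_pos: [0.5301, 0.06, 0.1656]
tool_rot: [-1.505, 1.57, 1.42]
contact_force: [-2.9, 1.8, 5.0]
opening: 0.0341
```

```bash
python3 -c "
from h import *
ug(); snap('wrist','w32.png',(180,80,450,390),1.9)
"
```

```text
t 29.275 u mm -38.269525646767406 lat -0.23522959376550182 H 0.1844423914384015 F [-2.9338  1.7986  4.9529] open 0.03409118484616816
```

View pics/w32.png

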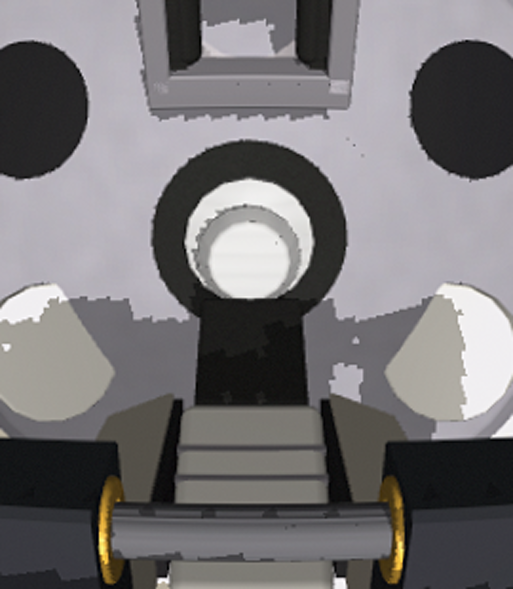

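move_arm:
  increments:
    - [-0.01, 0, 0, 0]
    - [-0.01, 0, -0.015, 0]
    - [-0.01, 0, -0.03, 0]
    - [-0.01, 0, -0.04, 0]

```text
time: 29.82
tool_pos: [0.5455, 0.0562, 0.1697]
tool_rot: [-0.006, 1.57, 2.919]
contact_force: [-4.9, 1.2, 7.7]
opening: 0.0337
```

```bash
python3 -c "
from h import *
ug(); snap('wrist','w33.png',(180,80,450,390),1.9)
"
```

```text
t 29.825 u mm -22.44028280665245 lat -0.5711748271320065 H 0.18846107429407657 F [-4.8675  1.2012  7.7314] open 0.03374899461576745
```

View pics/w33.png

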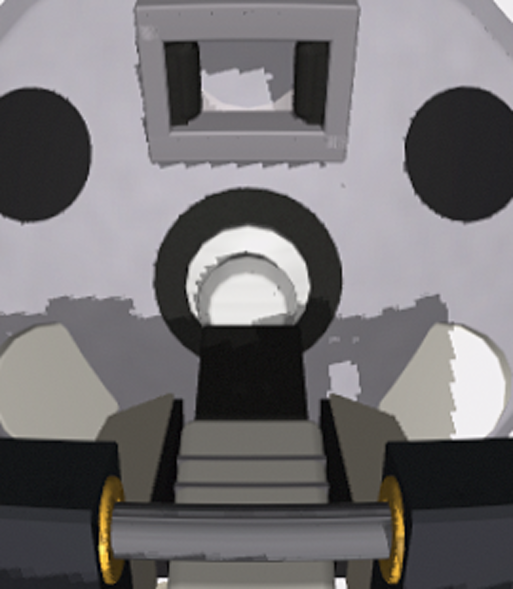

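```bash
cat >> h.py <<'E'
def show(q):
    k,s=np.cos(q[2]),np.sin(q[2]);d=np.array([-18.8-q[0],-q[1]]);print('lean deg',np.degrees(q[2]),'grasp in stopper z %.1f x %.1f'%(d@[-k,s],d@[-s,-k]),'foot centre tool',sp(q,0,0,0)*1e3,'x- edge',sp(q,-12,0,0)*1e3)
E
python3 -c "
from h import *
U=lambda u:180+u/1.9-.25
V=lambda v:80+v/1.9-.25
for z0,(vf,vg) in [(0,(325,420)),(0,(298,405))]:
  obs=[(12,13.7,0.5,U(202),U(303),V(vf),0),(13,16.7,38.7,U(180),U(323),V(vg),0)]
  r=fitlean(obs);show(r.x);print(r.fun.round(1))
"
```

```text
lean deg 17.489889994204233 grasp in stopper z 48.9 x 6.1 foot centre tool [29.6439  0.4735 -8.9163] x- edge [33.2504  0.4735  2.529 ]
[-0.  -0.   0.  -0.7  0.   0.   0.1  0.4]
lean deg 25.05350321699281 grasp in stopper z 52.7 x 5.6 foot centre tool [ 31.3553   0.4807 -17.2394] x- edge [36.4368  0.4807 -6.3685]
[-0.  -0.  -0.2 -0.4  0.   0.   0.2  0.3]
```

move_arm:
  increments:
    - [-0.02, 0, 0.015, 0]
    - [-0.015, 0, 0.06, 0]
    - [0.02, 0, 0.06, 0]
    - [0.045, 0, 0.06, 0]
    - [0.045, 0, 0.06, 0]
  squeeze: 10

```text
time: 30.5
tool_pos: [0.5216, 0.0613, 0.1498]
tool_rot: [0.257, 1.569, -3.102]
contact_force: [0.3, 0.2, -1.0]
opening: 0.0343
```

```bash
python3 -c "
from h import *
ug(); snap('wrist','w34.png',(180,80,450,390),1.9);snap('side','s34.png',(230,150,330,270),5)
"
```

```text
t 30.5 u mm -46.831947561999556 lat -0.8428577797455992 H 0.16856407726741188 F [ 0.2873  0.1505 -1.0275] open 0.03426579960404045
```

View pics/w34.png

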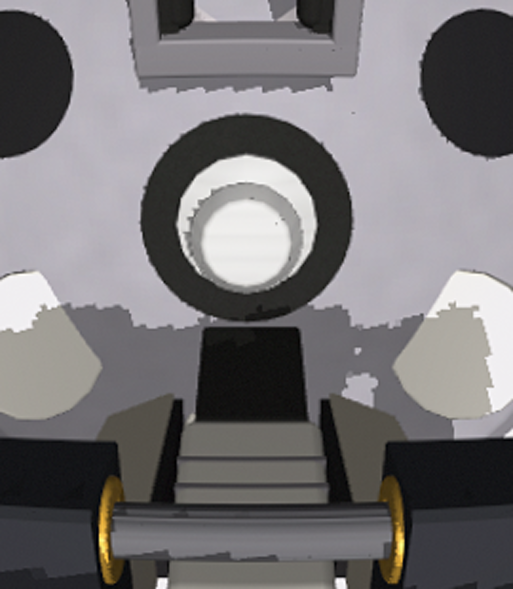

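View pics/s34.png

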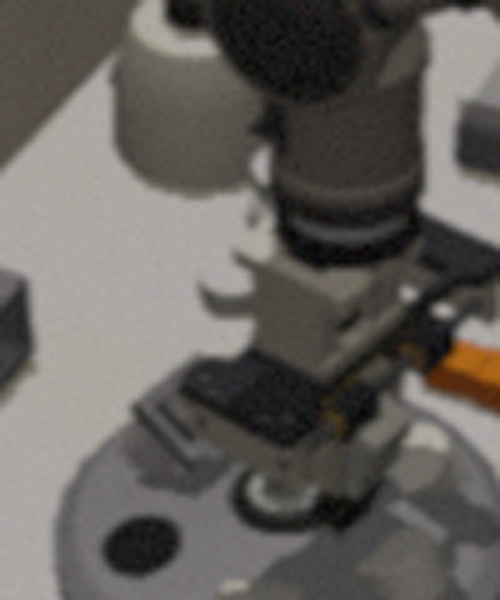

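move_arm:
  increments:
    - [0, 0, -0.02, 0]
    - [0, 0, -0.04, 0]
    - [0, 0, -0.055, 0]
    - [0, 0, -0.065, 0]
    - [0, 0, -0.07, 0]

```text
time: 31.22
tool_pos: [0.5489, 0.0555, 0.1509]
tool_rot: [0.202, 1.57, 3.127]
contact_force: [-3.7, 1.0, 2.2]
opening: 0.0338
```

```bash
python3 -c "
from h import *
ug(); snap('wrist','w35.png',(180,80,450,390),1.9)
"
```

```text
t 31.225 u mm -18.916954271029464 lat -0.5800010008126575 H 0.16965367384224164 F [-3.7033  1.0083  2.2137] open 0.03382480594390196
```

View pics/w35.png

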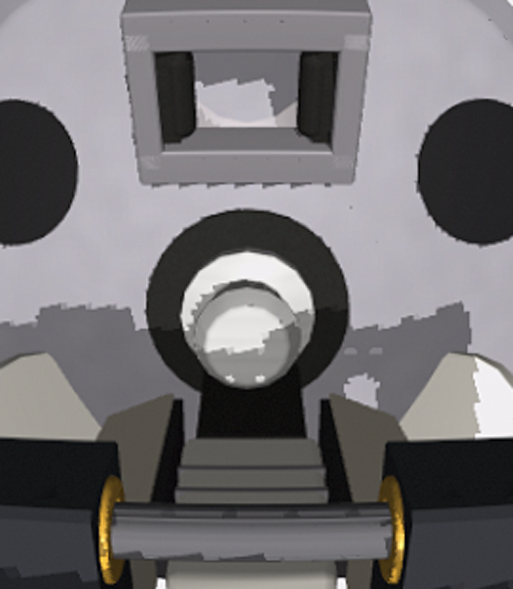

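move_arm:
  increments:
    - [-0.02, 0, 0.03, 0]
    - [-0.09, 0, 0.04, 0]
    - [-0.18, 0, 0.04, 0]
    - [-0.25, 0, 0.04, 0]

```text
time: 31.78
tool_pos: [0.5338, 0.0589, 0.2535]
tool_rot: [-3.036, 1.567, -0.111]
contact_force: [0.2, 0.4, -1.3]
opening: 0.0338
```

```bash
python3 -c "
from h import *
ug(); snap('wrist','w36.png',(180,80,450,390),1.9);snap('side','s36.png',(230,120,330,240),5);snap('side','s36f.png')
o=robot.observe();print(o['qpos'],o['tool_pos'])
"
```

```text
t 31.775 u mm -34.51804789457465 lat -0.5127929842310177 H 0.27230474912447755 F [ 0.2062  0.4001 -1.2638] open 0.033833092382675234
[-0.0327  0.3428  1.4491 -0.0002  1.3445  1.7545] [0.5342 0.0589 0.253 ]
```

View pics/w36.png

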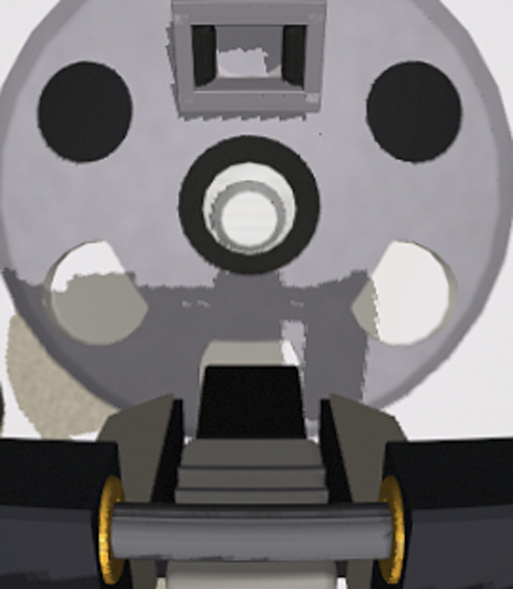

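View pics/s36.png

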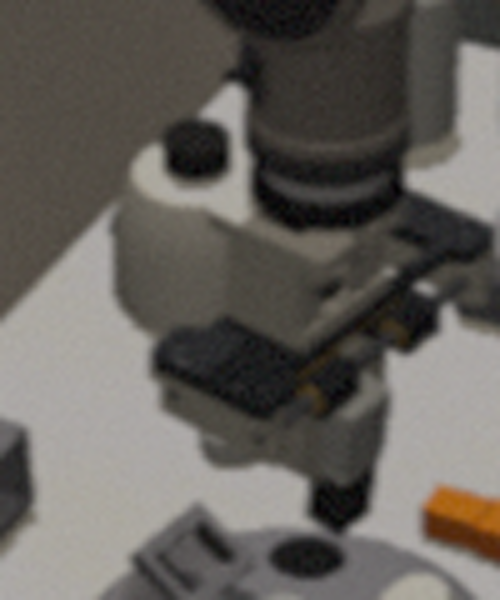

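```bash
python3 -c "
from h import *
U=lambda u:180+u/1.9-.25
V=lambda v:80+v/1.9-.25
obs=[(12,13.7,0.5,U(203),U(300),V(367),0),(13,16.7,38.7,U(180),U(323),V(438),0)]
r=fitlean(obs);show(r.x);print(r.fun.round(1))
obs=[(12,13.7,0.5,U(203),U(300),V(367),0),(13,16.7,38.7,U(180),U(323),V(438),0),(13,16.7,88,U(168),U(336),V(592),0)]
# dish: wrist30 & top
print('dish top',atz('top',180+150/4-.375,140+430/4-.375,.024), 'side', atz('side',276,342,.022))
"
python3 - <<'E'
import cv2
im=cv2.imread('pics/side0.png');cv2.imwrite('pics/sd.png',cv2.resize(im[310:375,235:315],None,fx=7,fy=7,interpolation=cv2.INTER_CUBIC))
E
```

```text
lean deg 123.11400958282762 grasp in stopper z -8.9 x 47.7 foot centre tool [ 25.9724   0.3716 -18.6095] x- edge [ 36.0234   0.3716 -25.1652]
[-0.  -0.  -1.5  1.5  0.   0.   9.3 -9.4]
dish top [0.473  0.2988 0.024 ] side [0.4751 0.3009 0.022 ]
```

View pics/sd.png

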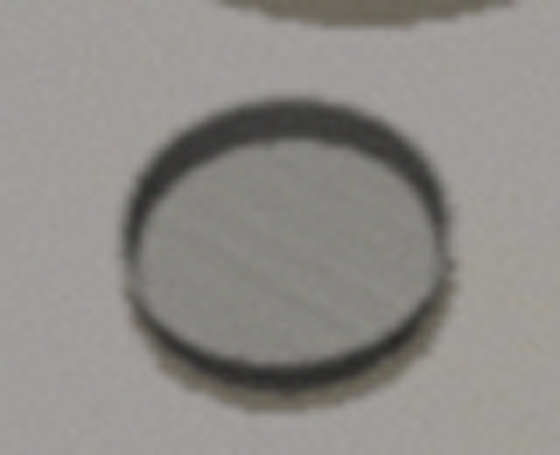

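```bash
python3 -c "
from h import *
U=lambda u:180+u/1.9-.25
V=lambda v:80+v/1.9-.25
for dv in (-3,0,3):
  obs=[(12,13.7,0.5,U(203),U(300),V(367+dv),0),(13,16.7,38.7,U(180),U(323),V(438),0)]
  for q0 in [(30,-5,.1,0)]:
    r=fitlean(obs,q0);show(r.x);print(r.fun.round(1))
"
```

```text
lean deg 6.003831707520532 grasp in stopper z 46.0 x 8.4 foot centre tool [27.8005  0.3707  3.4985] x- edge [29.0556  0.3707 15.4326]
[ 0.   0.  -0.1  0.1 -0.  -0.   0.1 -0. ]
lean deg 4.573217442988828 grasp in stopper z 45.8 x 8.1 foot centre tool [27.4837  0.3708  4.4463] x- edge [28.4405  0.3708 16.4081]
[ 0.   0.  -0.1  0.  -0.  -0.   0.  -0. ]
lean deg 3.1557018796414416 grasp in stopper z 45.6 x 7.9 foot centre tool [27.1493  0.3709  5.3814] x- edge [27.8098  0.3709 17.3632]
[ 0.  0. -0.  0. -0. -0.  0. -0.]
```

```bash
python3 -c "
from h import *
plan([.4783,.299,.15],[-.218,-.976])
"
```

```text
tcp [0.5342 0.0589 0.253 ] shift/0.4 [ 0.2564 -0.556   0.2666] twist deg 0.1955147055755415 /60 0.003258578426259025
```

move_arm:
  increments:
    - [0, -0.08, 0.04, 0]
    - [0, -0.2, 0.1, 0]
    - [0, -0.32, 0.155, 0]
    - [0.04, -0.44, 0.21, 0]
    - [0.1, -0.52, 0.25, 0]

```text
time: 32.55
tool_pos: [0.4795, 0.2856, 0.2099]
tool_rot: [-2.436, 1.57, 0.49]
contact_force: [0.3, -0.9, -1.2]
opening: 0.0339
```

move_arm:
  increments:
    - [0.08, -0.036, 0.0166, 0]
    - [0.14, -0.036, 0.0166, 0]
    - [0.156, -0.036, 0.0166, 0]
    - [0.156, -0.036, 0.0166, 0]

```text
time: 33.05
tool_pos: [0.477, 0.2987, 0.1484]
tool_rot: [0.847, 1.57, -2.511]
contact_force: [0.3, -0.5, -0.1]
opening: 0.0338
```

```bash
python3 -c "
from h import *
plan([.4783,.299,.05],[-.218,-.976]);ug()
snap('wrist','w37.png');snap('side','s37.png');snap('top','t37.png')
"
```

```text
tcp [0.477  0.2987 0.1484] shift/0.4 [ 0.2459 -0.0017 -0.003 ] twist deg 0.16825057669124385 /60 0.0028041762781873974
t 33.05 u mm -142.07771674357858 lat 221.12354372545855 H 0.16715666540997734 F [ 0.3135 -0.514  -0.138 ] open 0.03377206807410406
```

View pics/w37.png

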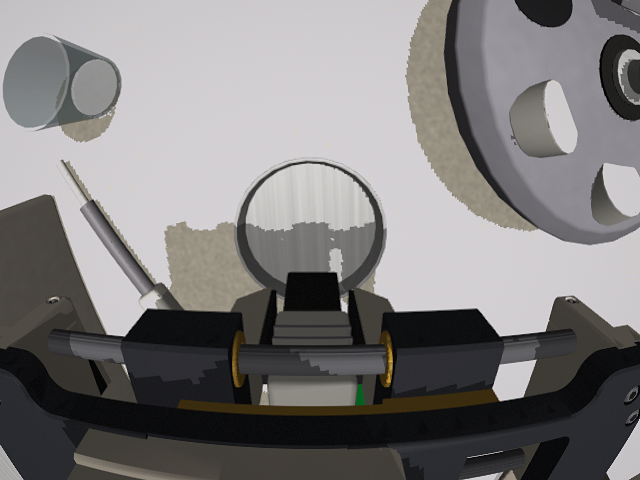

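View pics/s37.png

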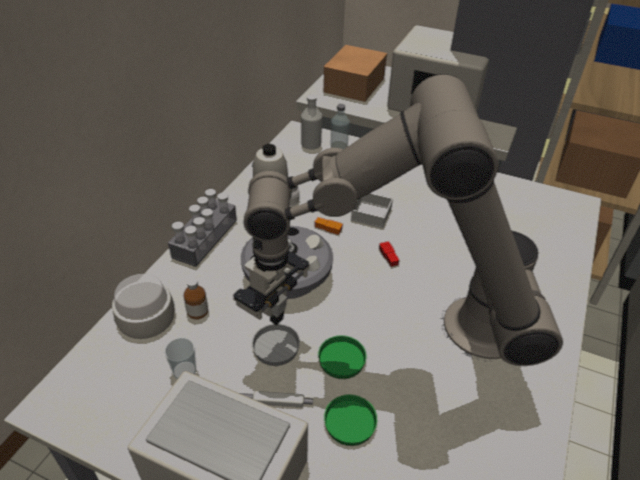

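```bash
python3 -c "
from h import *
o=robot.observe()
a=np.linspace(0,2*np.pi,73)
for c in [(.474,.300)]:
  U=np.array([wproj([c[0]+.062*np.cos(t),c[1]+.062*np.sin(t),.024],o) for t in a])
  print(U[:,0].min(),U[:,0].max(),U[:,1].min(), U[U[:,0].argmin()],U[U[:,0].argmax()])
"
```

```text
234.86969584624927 388.2824618441597 160.0872568037874 [234.8697 234.6561] [388.2825 234.92  ]
```

move_arm:
  increments:
    - [0.1, 0, -0.002, 0]
    - [0.2, 0, -0.002, 0]
    - [0.25, 0, -0.002, 0]
    - [0.262, 0, -0.002, 0]
    - [0.262, 0, -0.002, 0]

```text
time: 33.83
tool_pos: [0.4786, 0.299, 0.0447]
tool_rot: [-2.573, 1.569, 0.352]
contact_force: [0.3, -0.1, 0.0]
opening: 0.034
```

```bash
python3 -c "
from h import *
o=robot.observe();print(o['tool_pos'],o['contact_force'])
snap('side','s38.png',(235,270,335,370),6);snap('wrist','w38.png')
"
```

```text
[0.4786 0.299  0.0447] [ 0.333  -0.0926  0.0237]
```

View pics/s38.png

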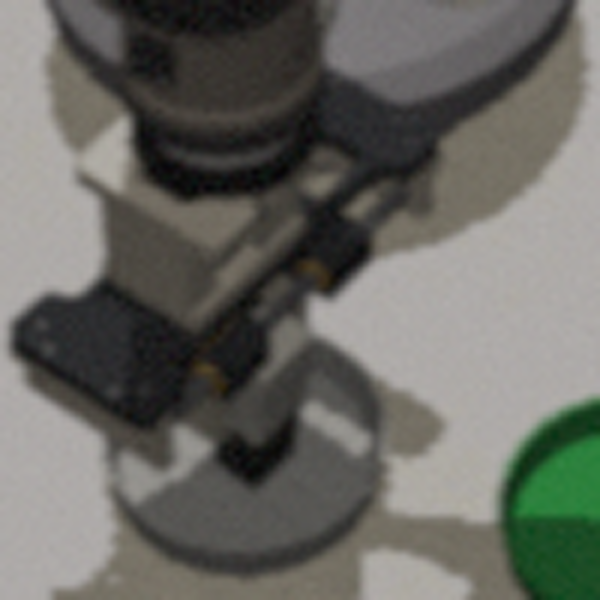

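View pics/w38.png

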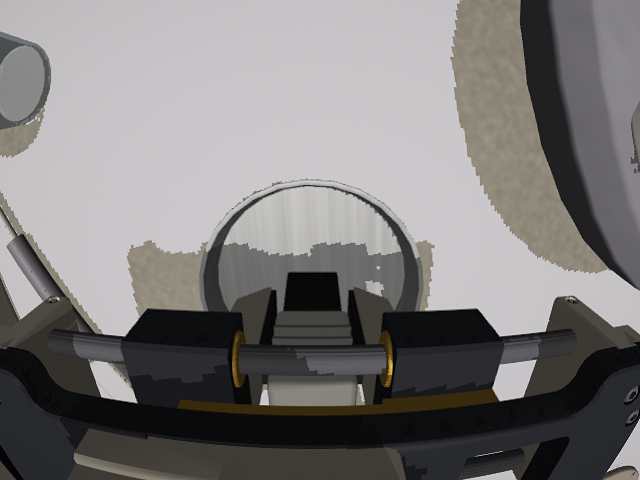

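move_arm:
  increments:
    - [0.01, 0, 0, 0]
    - [0.018, 0, 0, 0]
    - [0.024, 0, 0, 0]
    - [0.028, 0, 0, 0]
  squeeze: 5

```text
time: 34.42
tool_pos: [0.4796, 0.2991, 0.0342]
tool_rot: [-2.662, 1.567, 0.264]
contact_force: [2.4, -1.7, 7.2]
opening: 0.0342
```

move_arm:
  increments:
    - [0.003, 0, 0, 0]
    - [0.005, 0, 0, 0]

```text
time: 34.67
tool_pos: [0.4797, 0.2991, 0.0323]
tool_rot: [-2.663, 1.566, 0.262]
contact_force: [2.3, -1.9, 7.5]
opening: 0.0337
```

```bash
python3 -c "
from h import *
snap('side','s39.png',(235,270,335,370),6);snap('wrist','w39.png',(210,230,410,390),4)
"
```

```text
(no output)
```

View pics/w39.png

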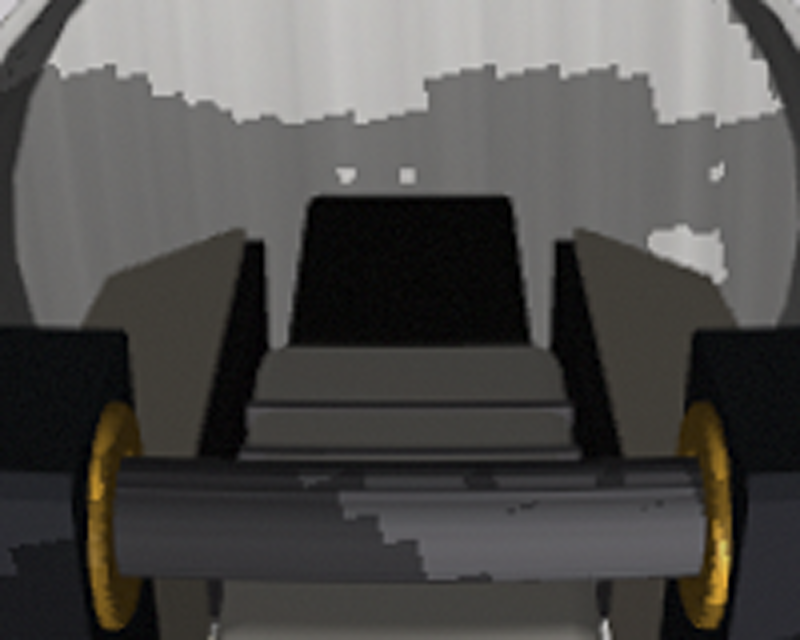

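View pics/s39.png

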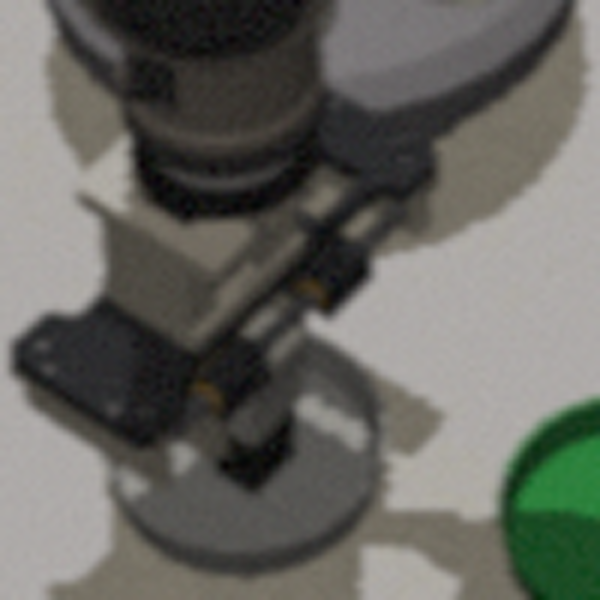

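```bash
python3 -c "
from h import *
U=lambda u:210+u/4-.3
V=lambda v:230+v/4-.3
for dv in (-4,0,4):
  obs=[(12,13.7,0.5,U(308),U(512),V(197+dv),0),(13,16.7,38.7,U(262),U(560),V(348),0)]
  r=fitlean(obs,(30,-5,.1,0));show(r.x);print(r.fun.round(1))
"
```

```text
lean deg 480.84941526403776 grasp in stopper z -9.2 x 46.1 foot centre tool [ 25.4994   0.4157 -15.7512] x- edge [ 35.8016   0.4157 -21.9046]
[-0.  -0.  -1.5  1.5  0.1  0.1  8.6 -9.2]
lean deg 481.7372475788182 grasp in stopper z -10.0 x 45.5 foot centre tool [ 25.1744   0.4159 -15.4475] x- edge [ 35.38     0.4159 -21.7598]
[-0.  -0.  -1.5  1.5  0.   0.   8.7 -9.3]
lean deg 482.616547782297 grasp in stopper z -10.8 x 44.9 foot centre tool [ 24.8499   0.416  -15.1399] x- edge [ 34.9574   0.416  -21.6081]
[-0.  -0.  -1.5  1.5  0.   0.   8.7 -9.3]
```

```bash
python3 -c "
from h import *
U=lambda u:210+u/4-.3
V=lambda v:230+v/4-.3
for dv in (-4,0,4):
  obs=[(12,13.7,0.5,U(308),U(512),V(197+dv),0),(13,16.7,38.7,U(260),U(562),V(348),0)]
  for g in (0.,.05):
    r=fitlean(obs,(27,5,g,0.4));show(r.x);print(r.cost)
"
```

```text
lean deg 4.8041341719619775 grasp in stopper z 44.1 x 10.5 foot centre tool [26.0298  0.4782  6.7359] x- edge [27.0348  0.4782 18.6937]
0.0476506543670423
lean deg 4.804134179882741 grasp in stopper z 44.1 x 10.5 foot centre tool [26.0298  0.4782  6.7359] x- edge [27.0348  0.4782 18.6937]
0.0476506543670574
lean deg 3.899047352996008 grasp in stopper z 44.0 x 10.4 foot centre tool [25.8211  0.4782  7.333 ] x- edge [26.6371  0.4782 19.3052]
0.03881353432237877
lean deg 3.89904735172145 grasp in stopper z 44.0 x 10.4 foot centre tool [25.8211  0.4782  7.333 ] x- edge [26.6371  0.4782 19.3052]
0.03881353432238921
lean deg 2.9992386326591745 grasp in stopper z 43.9 x 10.2 foot centre tool [25.6052  0.4782  7.9248] x- edge [26.2331  0.4782 19.9084]
0.031764881868557415Traceback (most recent call last):
  File "<string>", line 8, in <module>
    r=fitlean(obs,(27,5,g,0.4));show(r.x);print(r.cost)
  File "h.py", line 96, in fitlean
    r=least_squares(f,q0,loss='soft_l1');return r
    return func(*args, **kwargs)
    result = trf(vector_fun.fun, vector_fun.jac, x0, f0, J0, lb, ub, ftol, xto
[... 999 characters left out ...]
r f_eval in f_evals]
                                    ^^^^^^^
    f = np.atleast_1d(self.fun(x, *self.args, **self.kwargs))
                      ~~~~~~~~^^^^^^^^^^^^^^^^^^^^^^^^^^^^^^
    return np.atleast_1d(self.fun(x))
                         ~~~~~~~~^^^
    return self.f(x, *self.args, **self.kwargs)
           ~~~~~~^^^^^^^^^^^^^^^^^^^^^^^^^^^^^^
  File "h.py", line 93, in f
    A=tproj(sp(q,x,-h,z));B=tproj(sp(q,x,h,z));lo,hi=sorted([A[0],B[0]])
                            ~~~~~^^^^^^^^^^^^^
  File "h.py", line 83, in tproj
    p=robot.camera_params('wrist');M=np.array(p['tool_from_camera']);c=M[:3,:3].T@(np.array(Xt)-M[:3,3])
ValueError: time passes only in moves, steps and waits
```

move_arm:
  increments:
    - [0.001, 0, -0.004, 0]
    - [0.001, 0, -0.008, 0]
    - [0.001, 0, -0.008, 0]
  squeeze: 3

```text
time: 35.15
tool_pos: [0.4818, 0.2984, 0.0306]
tool_rot: [-2.482, 1.569, 0.443]
contact_force: [1.2, 1.3, 4.1]
opening: 0.0339
```

```bash
python3 -c "
from h import *
snap('wrist','w40.png',(210,230,410,390),4)
o=robot.observe();print(o['tool_pos'],o['contact_force'])
"
```

```text
[0.4817 0.2984 0.0306] [1.9205 1.5502 4.2385]
```

View pics/w40.png

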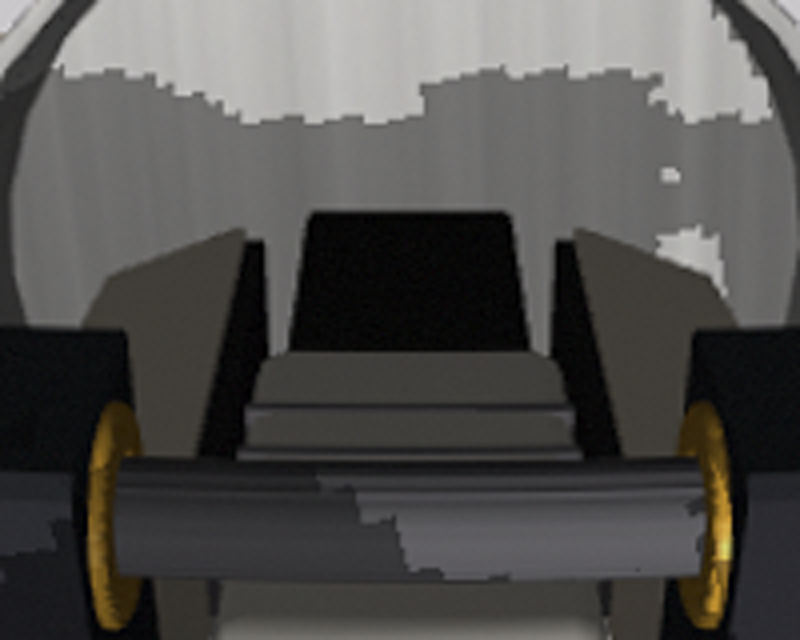

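move_arm:
  increments:
    - [0, 0, 0, 0]
    - [0, 0, 0, 0]
  gripper: 0.58

```text
time: 35.45
tool_pos: [0.4802, 0.2977, 0.0296]
tool_rot: [0.709, 1.569, -2.649]
contact_force: [-0.4, -0.0, -0.1]
opening: 0.0386
```

move_arm:
  increments:
    - [0, 0, 0, 0]
    - [0, 0, 0, 0]
    - [0, 0, 0, 0]
  gripper: 0.4

```text
time: 35.83
tool_pos: [0.481, 0.2981, 0.0302]
tool_rot: [0.986, 1.571, -2.372]
contact_force: [0.3, 1.1, -0.8]
opening: 0.0548
```

```bash
python3 -c "
from h import *
snap('wrist','w41.png',(210,230,410,390),4);snap('side','s41.png',(235,270,335,370),6)
o=robot.observe();print(o['tool_pos'],o['contact_force'],o['opening'])
"
```

```text
[0.481  0.2981 0.0303] [-0.1897 -1.2092  0.4759] 0.05485019686475903
```

View pics/w41.png

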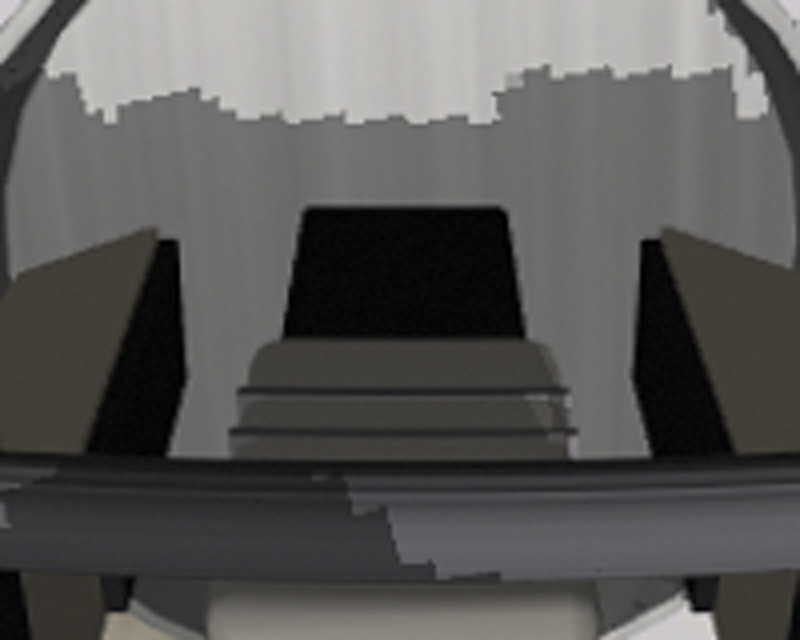

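View pics/s41.png

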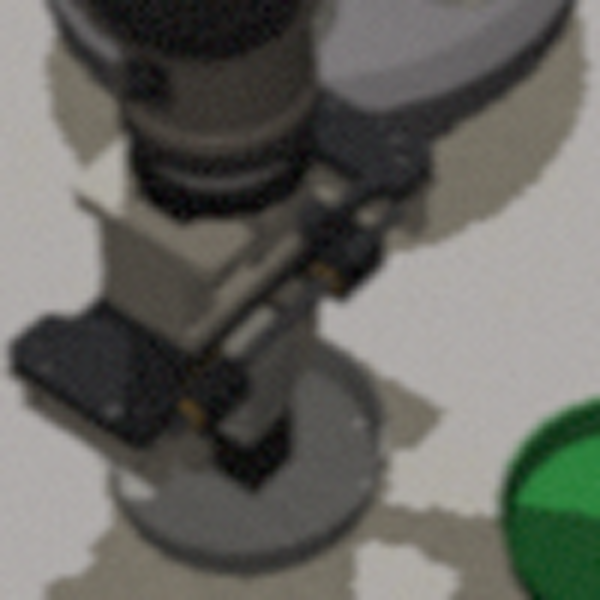

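move_arm:
  increments:
    - [-0.03, 0, 0, 0]
    - [-0.1, 0, 0, 0]
    - [-0.2, 0, 0, 0]
    - [-0.32, 0, 0, 0]
    - [-0.42, 0, 0, 0]

```text
time: 36.55
tool_pos: [0.4812, 0.2982, 0.2012]
tool_rot: [-2.54, 1.569, 0.385]
contact_force: [-0.4, -0.1, -0.6]
opening: 0.0553
```

move_arm:
  increments:
    - [0, 0.1, 0.1, 0]
    - [0, 0.2, 0.2, 0]
    - [0, 0.3, 0.3, 0]
    - [0, 0.3, 0.3, 0]

```text
time: 37.05
tool_pos: [0.3346, 0.2051, 0.1988]
tool_rot: [0.684, 1.569, -2.675]
contact_force: [1.6, -0.7, -0.1]
opening: 0.0548
```

```bash
python3 -c "
from h import *
snap('wrist','w42.png');snap('side','s42.png');snap('top','t42.png')
o=robot.observe();print(o['tool_pos'],o['contact_force'],o['time'])
import cv2
s=cv2.imread('pics/s42.png');c=cv2.resize(s[200:370,220:350],None,fx=3.5,fy=3.5,interpolation=cv2.INTER_CUBIC);cv2.imwrite('pics/s42c.png',c)
"
```

```text
[0.3393 0.2072 0.1993] [ 0.6767 -0.6149 -0.193 ] 37.2
```

View pics/s42c.png

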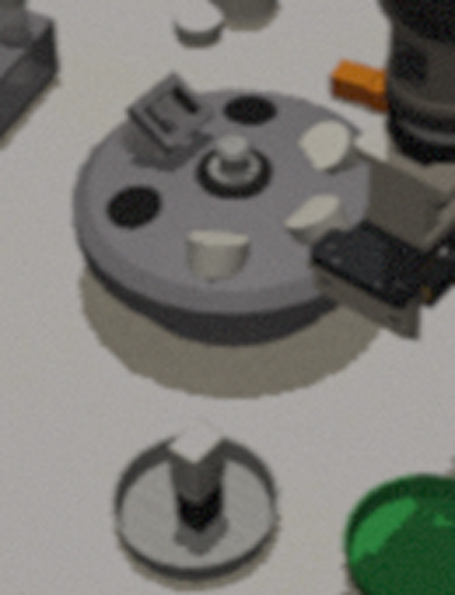

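View pics/t42.png

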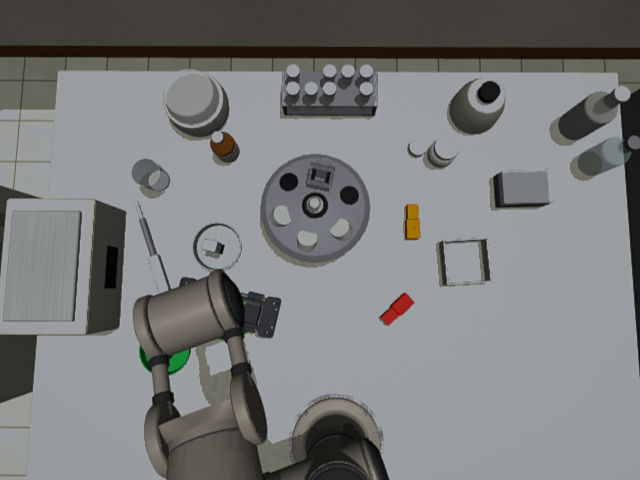

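The stopper stands upright in the steel dish: side crop around (200,490), top picture (213,246). The collar on the tube sits where it did at the start, and the other things look unmoved. The arm is clear, so I let it settle and hand in.

move_arm:
  increments:
    - [0, 0, 0, 0]
    - [0, 0, 0, 0]
    - [0, 0, 0, 0]

```text
time: 37.58
tool_pos: [0.3383, 0.2069, 0.1981]
tool_rot: [0.786, 1.57, -2.572]
contact_force: [0.3, -0.3, 0.0]
opening: 0.0551
```

```bash
python3 -c "
from h import *
o=robot.observe();print(o['time'],o['contact_force'],abs(o['qvel']).max());print(robot.hand_in())
"
```

```text
37.575 [ 0.3118 -0.2809  0.0225] 0.004869246824076869
the job is handed in; nothing more can be done
None
```

I rocked the stopper out of the leaning tube and stood it upright on its plug end near the middle of the steel dish. The job was handed in at 37.6 s of the 61 s allowed.

**Final checks:** The last side and top pictures show:
- the stopper standing free in the dish;
- the tube home, with its collar where it was at the start;
- the other things looking unmoved, by eye;
- the arm well clear.

**Things that did not go cleanly:**
- **Pull on the tube:** Two short straight test pulls, made when I wrongly thought the lips had let go, met about 10 to 12 N. That is above the 8 to 10 N at which the tube starts to lift. A third pull, during a swing at higher grip force, met about 8 N. The tube may have risen a millimetre or two for a moment before settling back. I backed off each time and kept rocking.
- **Extra lean:** Near the end, the stopper leaned about 18 degrees further towards the rotor's middle. That made my distance readings from the wrist camera too high. I re-gripped, straightened it partly and finished the rocking.
- **Touching the rotor:** The tool cannot tilt, so I turned the stopper upright in the jaws by pressing its plug against the fixed rotor spindle with a few newtons.
- **Set-down:** It touched the dish floor at about 7 N and slid slightly in the pads. I straightened it from about 4 degrees of lean to nearly upright before letting go.

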